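# Clamp batteries in the test cradle and hang up the probe caddy

### The arm

A 6-joint arm with a two-finger parallel gripper is mounted at the origin on the work surface. World frame = base frame: x ahead of the robot, y to its left, z up, the work surface at z = 0. Lengths are in m, angles in rad, forces in N, time in s.
With the tool pointing down it reaches from about 0.325 to 0.775 m from the base axis. Payload 5.5 kg.
Tool frame: the origin (TCP) lies on the centre line of the jaws, within the pads' length; the fingertips stand env.nose_length ahead of it and the grasp point (between the pads) lies 3 mm ahead of it (env.nose_length is the distance from the TCP to the fingertips, in m); z points along the fingers, y is the line along which they close (so a half turn about z gives the same grasp; the last joint's range is limited). The gripper opens to 85 mm and grips with 20 to 120 N. Pads are 22 mm wide; open, the fingers measure 114 mm over their backs; the gripper's body (76 mm by 85 mm) begins 54 mm behind the grasp point. The pads swing forward as they close: fully open they stand 13 mm farther back than shut.
Start: joints at [1.268, 0.091, 1.231, -0, 1.82, -0.057], TCP at [0.146, 0.582, 0.253] pointing down, gripper open.
Joint ranges: [-2.87, 2.87], [-0.86, 2.18], [0.17, 2.46], [-1.51, 4.65], [0.06, 2.69], [-2.65, 2.65]. Speed limits (rad/s): [2.57, 2.57, 3.01, 3.14, 3.14, 3.14].

### API

Orientations are given as a rotation vector (axis times angle).
In Python, from plant import env gives the robot as it stands.
- The arm moves only by the tool jog_arm, never from a script. Its argument "motion" is a list of rows, each an object of numbers: "ax", "ay", "az": the turn, a rotation vector about the tool's x, y, z in degrees; "tx", "ty", "tz": the shift along the tool's x, y, z in m; "grip": the gripper command: -1 is shut, 1 is fully open, values between are in proportion. A call has 1 to 5 rows; each row is the pose to reach, as a shift and turn from the pose commanded when the call began, along the tool's axes at that moment; what a row does not reach only later rows make up. A row lasts 1/8 s, in which the tool goes at most 62.5 mm and 10.7 degrees, less where a joint would pass 70% of its speed; a pose out of reach is approached as far as the arm can. A call with a gripper value outside its range is refused whole. The fingers move at their own pace and stop on an object; "grip_force" is the grip in N (left out, the last holds). Time passes only in rows, so rows that repeat a pose let the fingers close. It gives the time, the measured TCP pose, the force, the opening and the grip force at its end, in the units of the state.
- env.read_state(): the state, without advancing time (a new reading comes with each control period).
- env.camera(name): name is "scene" or "top" or "wrist"; returns a dict with "color" (400x640x3 uint8, red, green, blue), "intrinsics" (3x3 intrinsics, pixels), "position" and "orientation" of the camera in the world. Camera axes: x right, y down, z forward; pixel columns grow to the right and rows downward; lengths in m; the calibration is good to about 2 mm. A picture is of the moment at which its call begins. There is no depth.
- env.sign_off(): hands the job in; it is judged then, once.
The state is a dict: "clock": time; "joints": joint angles; "qvel": joint speeds; "effort": joint torques, N m; "ee_pos": TCP position; "tool_rot": TCP orientation; "force": force on the tool from outside, world axes, zero at the start; "ft_torque": the same for the moment, N m; "gripper_width": finger opening in m; "gripper_force": force on a finger pad.
Only numpy, scipy, OpenCV 4.12 (cv2) and the standard library are available. Lean on these libraries where they do the work, as an engineer would, in place of code of your own. Each camera call takes 0.05 s, during which the arm holds its last target. There are 200 camera calls.

### The job

Get the battery test ready: stand every battery that is on the bench in a bay of the test cradle, one to a bay, any bay, upright with its terminals towards the red contact bar. Unfold the crank's folded handle until it stands straight up before you turn the crank, turn the crank clockwise by the standing handle all the way to its stop so that the bar closes on the loaded batteries, then fold the handle flat again. Hang the red probe caddy by its hook on the steel rail of the yellow rack, at any time, and leave the other things on the bench where they are.

Things in the scene. Friction and masses are not known exactly. Their poses are not given: they have to be found in the camera images.
- batt1_c (a point): sealed black battery block with a yellow band, 97 x 43 x 52 mm (long x wide x high), 0.4 to 0.6 kg, standing on the bench on its 97 x 43 base. This point is its centre, half-way up (26 mm above its underside); x runs along its length towards the terminal end, z up. Grasp it across its 43 mm width. 2 or 3 of the three batteries are present
- batt1_term (a point): top of the same battery between its red and blue terminals, 39 mm from its centre along its +x, 26 mm above its centre; the terminals stand up 7 mm more
- batt2_c (a point): sealed black battery block with a yellow band, 97 x 43 x 52 mm (long x wide x high), 0.4 to 0.6 kg, standing on the bench on its 97 x 43 base. This point is its centre, half-way up (26 mm above its underside); x runs along its length towards the terminal end, z up. Grasp it across its 43 mm width. 2 or 3 of the three batteries are present
- batt2_term (a point): top of the same battery between its red and blue terminals, 39 mm from its centre along its +x, 26 mm above its centre; the terminals stand up 7 mm more
- batt3_c (a point): sealed black battery block with a yellow band, 97 x 43 x 52 mm (long x wide x high), 0.4 to 0.6 kg, standing on the bench on its 97 x 43 base. This point is its centre, half-way up (26 mm above its underside); x runs along its length towards the terminal end, z up. Grasp it across its 43 mm width. 2 or 3 of the three batteries are present
- batt3_term (a point): top of the same battery between its red and blue terminals, 39 mm from its centre along its +x, 26 mm above its centre; the terminals stand up 7 mm more
- bay1 (a point): bay 1 of 3 of the cradle, side by side along y, 76 mm apart: where a battery's centre (half-way up) is when clamped; bay floor 10 mm above the bench. x points from the front stop (at the robot's side) to the red bar, along the battery's length (its +x goes along this +x), z up. A battery centred here touches the front stop; load it 8 to 25 mm further along +x: the closing bar pushes it back to within 3 mm
- bay2 (a point): middle bay, as bay1. Bays are 53 mm wide (5 mm play each side of a battery) between orange guides 22 mm high above the bay floor with stepped tops. The guides stand only near the ends: from 26 mm short of this point to 28 mm beyond it along x fingers are free beside the battery. With the bar open there is 36 to 39 mm of free length. Above the bay floor the bar is 38 mm high, the front stop 22 mm
- bay3 (a point): bay next to the blue gearbox and crank, as bay1. The crank axis is 119 mm beyond it along y; the folded handle's top is 95 mm above the bench, the standing one's 155 mm: load before unfolding, or keep the gripper clear of it
- crank_axis (a point): a point on the crank's upright axis, fixed to the cradle, 85 mm above the bench, level with the handle's hinge, above a blue gearbox 42 mm high. x, y, z are the cradle's (parallel to those of the bays)
- crank (a joint): crank angle in rad, growing clockwise seen from above; starts between 0 and 0.8, ends at the stop at 9.0 (bar closed). At angle q the arm points along (sin q, cos q) in x, y of crank_axis. Light friction (0.08 N m), stays where it is left; drives the bar 4 mm per rad
- handle (a joint): folding of the crank handle in rad: 0 lying flat along the arm, pointing inward over the crank's axis; 1.57 (stop) standing straight up. Friction (0.06 N m) holds it at any angle. A radial push inward on the standing handle can fold it; outward its stop holds it
- handle_pivot (a point): the handle's hinge at the end of the crank arm, 60 mm from the crank axis, 85 mm above the bench; the hinge axis is level and square to the arm
- handle_grip (a point): point on the centreline of the round handle, 45 mm from its hinge, to pinch it by. Its black sleeve is 20 mm in diameter, from 12 to 70 mm from the hinge, and spins freely. Flat, its centreline is 85 mm above the bench; the arm below is 16 mm wide, 58 to 70 mm above the bench, the gearbox top at 42 mm, so fingers can straddle it
- caddy_grip (a point): probe caddy, 0.24 to 0.39 kg: red tray 70 x 110 x 40 mm (x, y, z), two probes in it (to 95 mm high), a black post to lift it by (16 mm in x, 30 mm in y, to 150 mm high; pinch across the 30 mm) and at its +x side a back plate 80 mm wide, bent over into a hook, 130 mm high. Point in the post 130 mm above the underside, over the tray's centre; x towards the hook, y along the plate, z up
- caddy_hook (a point): same caddy, where the rail bears: middle of the underside of the hook's top, 45 mm along +x and 5 mm below caddy_grip. The hook's slot is 24 mm wide, from 6 mm on the -x side of this point (rear face of the back plate) to 18 mm on its +x side, where a lip hangs 22 mm below this point
- rail_mid (a point): middle of the rack's steel rail (axis), 12 mm in diameter, 170 mm above the bench, 188 mm clear between two posts, 9 mm higher. y along the rail, -x the front (robot's side); the yellow strip below (60 to 90 mm high) is flush with the rail's front. Hung, the caddy's +x points along this +x, its hook point is 6 mm above this point, its back plate leans on rail and strip
- spray: bystander, to be left alone: white spray can, 54 mm in diameter, 170 mm high; origin under its middle
- mug: bystander, to be left alone: white mug, 90 mm high; origin under its middle
- wrench: bystander, to be left alone: steel wrench lying among the batteries, 140 mm long
- driver: bystander, to be left alone: screwdriver lying near the robot
- tape: bystander, to be left alone: yellow tape roll, 90 mm across, 20 mm high, lying flat
- meter: bystander, to be left alone: orange hand-held meter lying flat, 160 x 78 x 37 mm
Mind the look-alikes: they are no part of the job. Leave any orange look-alike of the part that bears batt3_c alone. What is shaped like the part that bears batt1_c but turquoise is not meant.

How it is judged:
By the outcome, as a careful person would: the job done as asked, in the order asked, and still so for the second after the job is handed in, with the robot touching nothing.
Of batt1, batt2, batt3 only 2 to 3 are there at a start; the rules pass over those that are not, and their reading is None.
At some moment in a run one of batt1, batt2, batt3 may be knocked a few centimetres aside while the robot is not near it.
It also fails if it takes over 210 s, if anything falls off the work surface, if the arm or the gripper's body presses on something with over 40 N, if the wrist force passes 120 N, or if a joint passes its speed limit or range.

## Working session

There is one attempt and no reset: what is moved stays moved. The work goes in short steps, Python scripts to look and compute and a tool call to move; the robot and the scene stay as the last step left them, time stands still between calls to the robot, and variables do not carry over. Pictures are saved under pics/ and viewed, at most 14 in all, crops included, and the job is handed in when it is done.

Besides the shell and the picture viewer there is one more tool, called by a JSON object that holds its "method" and its "body". jog_arm: Moves the arm, as the interface text tells. Its arguments: {"type":"object","properties":{"motion":{"type":"array","items":{"type":"object","properties":{"ax":{"type":"number"},"ay":{"type":"number"},"az":{"type":"number"},"tx":{"type":"number"},"ty":{"type":"number"},"tz":{"type":"number"},"grip":{"type":"number"}}}},"grip_force":{"type":"number"}},"required":["motion"]}

```bash
ls; mkdir -p pics; python3 - <<'E'
from plant import env
import cv2
s=env.read_state();print({k:s[k] for k in('clock','ee_pos','tool_rot','gripper_width','force')},env.nose_length)
for n in('scene','top'):
    c=env.camera(n);cv2.imwrite(f'pics/{n}0.png',c['color'][:,:,::-1]);print(n,c['intrinsics'],c['position'],c['orientation'])
E
```

```text
pics
{'clock': 0.0, 'ee_pos': array([0.14593042, 0.58173486, 0.25213184]), 'tool_rot': array([-3.85077243e-01, -3.11753098e+00,  3.03445072e-03]), 'gripper_width': 0.08515788811541378, 'force': array([-0.10230592,  0.15349379, -0.20139453])} 0.022
scene [[410.00730529   0.         317.91600647]
 [  0.         410.00730529 195.64596221]
 [  0.           0.           1.        ]] [ 1.28442243 -0.01875746  0.87910111] [-1.80811017 -1.66715365  0.72666275]
top [[484.98837314   0.         315.64463907]
 [  0.         484.98837314 200.87005069]
 [  0.           0.           1.        ]] [0.22781451 0.01738928 1.68285648] [-2.14204593  2.09248872 -0.18541459]
```

View pics/scene0.png

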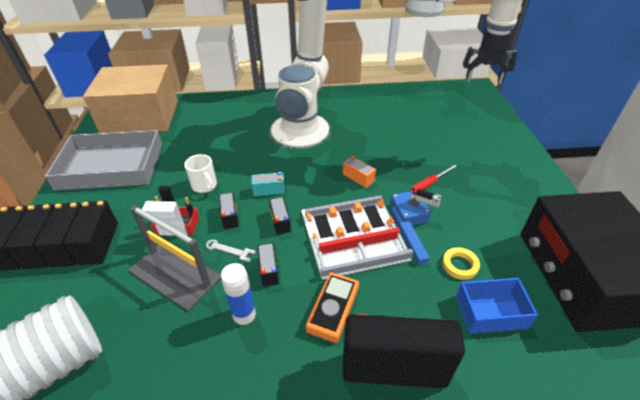

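View pics/top0.png

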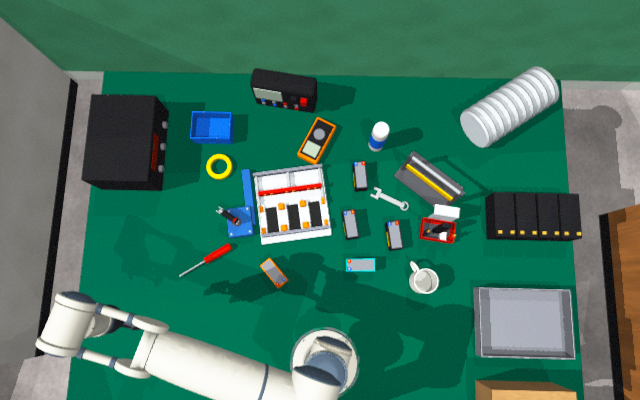

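The top view shows the cradle around (290,205), with the crank at (235,215). The three batteries are at (360,176), (350,223) and (394,234). The caddy is at (438,228) and the rack at (432,178). I'll enlarge it for accurate points.

```bash
cat > h.py <<'E'
from plant import env
import cv2, numpy as np
from scipy.spatial.transform import Rotation as R
def ray(c,px):
    d=np.linalg.inv(c['intrinsics'])@np.array([px[0],px[1],1.])
    return R.from_rotvec(c['orientation']).apply(d)
def onz(c,px,z):
    d=ray(c,px);p=np.array(c['position']);return p+d*(z-p[2])/d[2]
def proj(c,P):
    q=R.from_rotvec(c['orientation']).inv().apply(np.atleast_2d(P)-c['position'])@c['intrinsics'].T
    return q[:,:2]/q[:,2:]
def tri(pairs):
    A=np.zeros((3,3));b=np.zeros(3)
    for c,px in pairs:
        d=ray(c,px);d/=np.linalg.norm(d);M=np.eye(3)-np.outer(d,d);A+=M;b+=M@c['position']
    return np.linalg.solve(A,b)
def crop(c,x0,y0,x1,y1,s,name):
    im=cv2.resize(c['color'][y0:y1,x0:x1,::-1],None,fx=s,fy=s,interpolation=cv2.INTER_CUBIC)
    for x in range((x0+19)//20*20,x1,20): cv2.putText(im,str(x),((x-x0)*s,8),0,.3,(255,255,255),1); cv2.line(im,((x-x0)*s,9),((x-x0)*s,14),(255,255,255),1)
    for y in range((y0+19)//20*20,y1,20): cv2.putText(im,str(y),(0,(y-y0)*s),0,.3,(255,255,255),1)
    cv2.imwrite(f'pics/{name}.png',im)
E
python3 - <<'E'
from h import *
c=env.camera('top');crop(c,210,145,470,285,3,'top1')
s=env.camera('scene');crop(s,125,150,445,310,2,'scene1')
import pickle;pickle.dump((c,s),open('c0.pkl','wb'))
for n,p,z in[('b1',(360,176),.052),('b2',(350,223),.052),('b3',(394,234),.052)]:
    print(n,onz(c,p,z))
E
```

```text
b1 [ 0.62754079 -0.10898879  0.052     ]
b2 [ 0.46297878 -0.07632471  0.052     ]
b3 [ 0.4289298 -0.2250281  0.052    ]
```

View pics/top1.png

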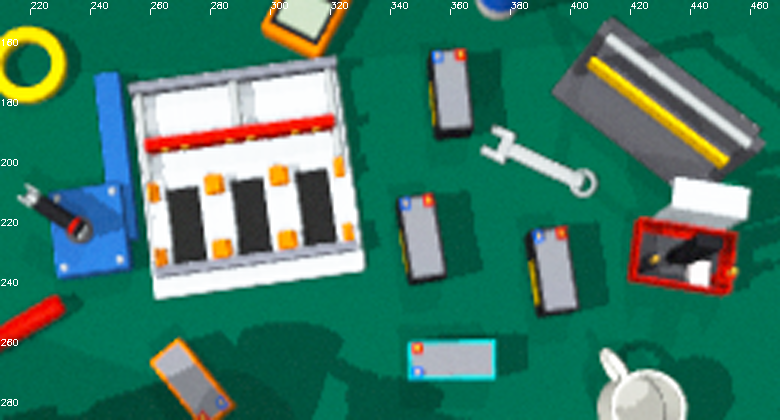

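View pics/scene1.png

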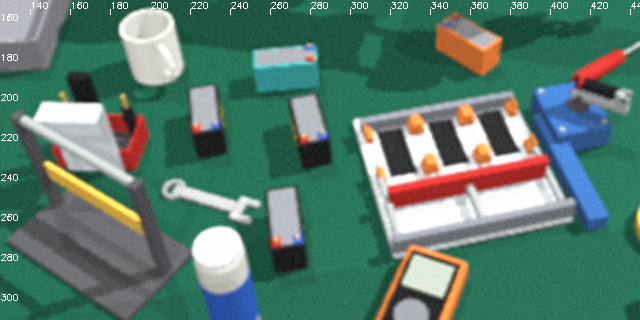

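The batteries are b1 at (360,176), b2 at (350,223) and b3 at (394,234), all with terminals toward +x. The cradle bays at (272,219), (293,217) and (315,214) have their bar toward +x. The crank arm points up-left, with its hinge at about (218,209). Next I'll write a move helper and go closer.

```bash
cat >> h.py <<'E'
def go(p,phi=None,q0=None,s=None):
    """shift (tool axes) and turn from current pose to TCP p, tool down, tool y at angle phi (deg, mod 180)"""
    s=s or env.read_state();r=R.from_rotvec(s['tool_rot']);e=np.array(s['ee_pos'])
    t=r.inv().apply(np.array(p)-e)
    cur=np.degrees(np.arctan2(*r.apply([0,1,0])[1::-1]))
    if phi is None: phi=cur
    d=(phi-cur+90)%180-90; phi=np.radians(cur+d)
    y=np.array([np.cos(phi),np.sin(phi),0]);z=np.array([0,0,-1.]);x=np.cross(y,z)
    rv=(r.inv()*R.from_matrix(np.c_[x,y,z])).as_rotvec(degrees=True)
    print('go',np.round(t,4),'turn',np.round(rv,1),'j6',round(s['joints'][5],2));return t,rv
E
python3 - <<'E'
from h import *
c=env.camera('wrist');s=env.read_state();print(R.from_rotvec(s['tool_rot']).inv().apply(c['position']-s['ee_pos']),(R.from_rotvec(s['tool_rot']).inv()*R.from_rotvec(c['orientation'])).as_rotvec(degrees=True),c['intrinsics'][0])
go([.46,.0,.42],90)
import pickle;t,_=pickle.load(open('c0.pkl','rb'))
f=lambda u,v,z:np.round(onz(t,(210+u/3,145+v/3),z),4)
print('bar ends',f(148,148,.048),f(332,121,.048))
for n,p,z in[('pad3',(186,224),.01),('pad2',(251,217),.01),('pad1',(315,207),.01)]:print(n,f(*p,z))
print('gearbox',[f(*p,.042) for p in((52,190),(124,184),(130,272),(59,278))])
print('hinge',f(25,195,.085),'tip',f(82,232,.085))
print('rail',f(608,40,.17),f(752,145,.17)); print('hooktop',[f(*p,.13) for p in((676,178),(750,187),(747,220),(668,213))])
E
```

```text
[ 0.07624354  0.00054794 -0.12074082] [-13.70558945 -13.69210726  89.2746372 ] [345.0958521    0.         315.72989527]
go [-0.4462 -0.4881 -0.1669] turn [ -0.1  -0.  -14.1] j6 -0.06
bar ends [0.556  0.2365 0.048 ] [0.5924 0.0261 0.048 ]
pad3 [0.4745 0.1933 0.01  ]
pad2 [0.4845 0.1179 0.01  ]
pad1 [0.498  0.0438 0.01  ]
gearbox [array([0.5057, 0.3453, 0.042 ]), array([0.5145, 0.263 , 0.042 ]), array([0.4134, 0.2512, 0.042 ]), array([0.4047, 0.3314, 0.042 ])]
hinge [0.4921 0.3666 0.085 ] tip [0.4519 0.3006 0.085 ]
rail [ 0.6608 -0.2689  0.17  ] [ 0.549  -0.4194  0.17  ]
hooktop [array([ 0.5192, -0.3479,  0.13  ]), array([ 0.5111, -0.4274,  0.13  ]), array([ 0.475 , -0.4231,  0.13  ]), array([ 0.4807, -0.3385,  0.13  ])]
```

{"method": "jog_arm", "body": {"motion": [{"tx": -0.2, "ty": -0.2, "tz": -0.1, "az": -14.1}, {"tx": -0.2, "ty": -0.2, "tz": -0.1, "az": -14.1}, {"tx": -0.2, "ty": -0.2, "tz": -0.1, "az": -14.1}, {"tx": -0.2, "ty": -0.2, "tz": -0.1, "az": -14.1}, {"tx": -0.2, "ty": -0.2, "tz": -0.1, "az": -14.1}]}}

```text
$.motion[0]: bad value
```

{"method": "jog_arm", "body": {"motion": [{"tx": -0.04, "ty": -0.04, "tz": -0.02, "ax": 0, "ay": 0, "az": -7, "grip": 1}, {"tx": -0.08, "ty": -0.08, "tz": -0.04, "ax": 0, "ay": 0, "az": -14, "grip": 1}, {"tx": -0.12, "ty": -0.12, "tz": -0.06, "ax": 0, "ay": 0, "az": -14, "grip": 1}, {"tx": -0.16, "ty": -0.16, "tz": -0.08, "ax": 0, "ay": 0, "az": -14, "grip": 1}, {"tx": -0.2, "ty": -0.2, "tz": -0.1, "ax": 0, "ay": 0, "az": -14, "grip": 1}]}}

```text
clock: 0.88
ee_pos: [0.2918, 0.3376, 0.354]
tool_rot: [0.002, 3.141, 0.001]
force: [1.4, 1.0, 0.2]
gripper_width: 0.0854
gripper_force: 0.0
```

{"method": "jog_arm", "body": {"motion": [{"tx": -0.17, "ty": -0.3, "tz": -0.06, "ax": 0, "ay": 0, "az": 0, "grip": 1}, {"tx": -0.17, "ty": -0.3, "tz": -0.06, "ax": 0, "ay": 0, "az": 0, "grip": 1}, {"tx": -0.17, "ty": -0.3, "tz": -0.06, "ax": 0, "ay": 0, "az": 0, "grip": 1}, {"tx": -0.17, "ty": -0.3, "tz": -0.06, "ax": 0, "ay": 0, "az": 0, "grip": 1}, {"tx": -0.17, "ty": -0.3, "tz": -0.06, "ax": 0, "ay": 0, "az": 0, "grip": 1}]}}

```text
clock: 1.5
ee_pos: [0.4432, 0.0693, 0.4073]
tool_rot: [0.002, 3.141, 0.0]
force: [0.2, 0.9, 0.3]
gripper_width: 0.0854
gripper_force: 0.0
```

{"method": "jog_arm", "body": {"motion": [{"tz": 0}]}}

```text
$.motion[0]: bad value
```

```bash
python3 - <<'E'
from h import *
import pickle
c=env.camera('wrist');s=env.read_state();print(s['ee_pos'],s['clock']);cv2.imwrite('pics/w1.png',c['color'][:,:,::-1]);pickle.dump(c,open('w1.pkl','wb'))
E
```

```text
[0.4459367  0.06338613 0.40717573] 1.55
```

View pics/w1.png

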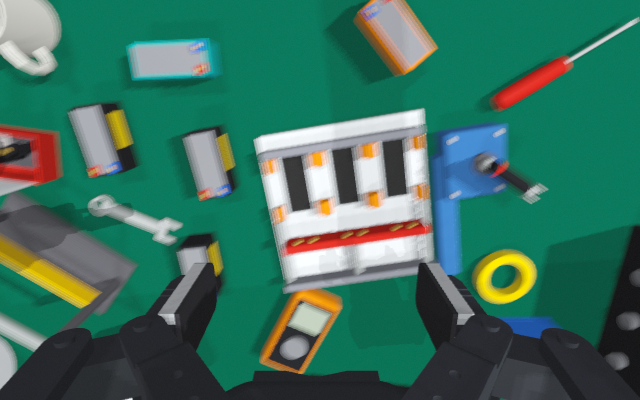

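The wrist view covers the cradle at (345,195), the crank at (490,165) and all three batteries, but motion blurs it. The arm is still now, so I'll retake it and use masks.

```bash
cat >> h.py <<'E'
def blobs(c,lo,hi,amin=60,amax=1e5,s=4,box=None):
    im=cv2.resize(c['color'],None,fx=s,fy=s,interpolation=cv2.INTER_CUBIC)
    m=cv2.inRange(cv2.cvtColor(im,cv2.COLOR_RGB2HSV),lo,hi)
    if box: 
        k=np.zeros_like(m);x0,y0,x1,y1=[int(v*s) for v in box];k[y0:y1,x0:x1]=m[y0:y1,x0:x1];m=k
    m=cv2.morphologyEx(m,cv2.MORPH_OPEN,np.ones((5,5),np.uint8))
    out=[]
    for q in cv2.findContours(m,cv2.RETR_EXTERNAL,cv2.CHAIN_APPROX_NONE)[0]:
        a=cv2.contourArea(q)/s/s
        if amin<a<amax:
            b=(cv2.boxPoints(cv2.minAreaRect(q))+.5)/s-.5;out.append((a,b))
    return out
def rect(c,b,z):
    P=np.array([onz(c,p,z)[:2] for p in b]);e1,e2=P[1]-P[0],P[2]-P[1]
    if np.linalg.norm(e1)<np.linalg.norm(e2): e1,e2=e2,e1
    return P.mean(0).round(4),(np.linalg.norm([e1,e2],axis=1)).round(4),round(np.degrees(np.arctan2(e1[1],e1[0]))%180,1)
E
python3 - <<'E'
from h import *
import pickle
c=env.camera('wrist');s=env.read_state();print(s['ee_pos'],s['clock']);cv2.imwrite('pics/w2.png',c['color'][:,:,::-1]);pickle.dump(c,open('w2.pkl','wb'))
print(np.array(cv2.cvtColor(c['color'],cv2.COLOR_RGB2HSV))[[135,160,245,175],[92,205,198,345]])
for nm,lo,hi,z in[('gray',(0,0,110),(180,60,200),.052),('pads',(0,0,0),(180,120,60),.01),('redbar',(0,150,120),(8,255,255),.048),('blue',(100,130,100),(125,255,255),.042),('orange',(10,150,150),(20,255,255),.03),('yellow',(22,130,100),(35,255,255),.04)]:
    for a,b in blobs(c,lo,hi): print(nm,int(a),b.mean(0).round(1),*rect(c,b,z))
E
```

```text
[0.44473172 0.0664163  0.40670649] 1.6
[[108  15 169]
 [109  12 175]
 [107  17 103]
 [120   5  52]]
gray 67 [632.7 357.5] [0.8023 0.593 ] [0.0256 0.012 ] 20.4
gray 384 [303.1 344.6] [0.7724 0.0385] [0.0403 0.0402] 17.4
gray 882 [ 11.9 359.6] [ 0.8013 -0.4578] [0.1251 0.0405] 165.1
gray 69 [ 21.2 329.6] [ 0.7392 -0.4247] [0.0756 0.0042] 52.6
gray 328 [ 24.7 322.1] [ 0.7249 -0.415 ] [0.0906 0.0128] 52.4
gray 794 [356.4 275.8] [0.6436 0.123 ] [0.1939 0.0129] 99.0
gray 872 [450.8 290. ] [0.6718 0.2741] [0.1313 0.0294] 29.3
gray 354 [ 79.6 264. ] [ 0.62  -0.302] [0.0906 0.013 ] 52.9
gray 75 [426.8 250. ] [0.6004 0.2293] [0.0188 0.0139] 5.2
gray 1332 [196.  286.9] [ 0.6644 -0.1291] [0.1646 0.0695] 151.2
gray 366 [361.2 256. ] [0.6099 0.1304] [0.0494 0.0294] 8.6
gray 1463 [103.5 254.2] [ 0.6041 -0.2618] [0.1105 0.0415] 53.8
gray 136 [435.8 244. ] [0.5909 0.242 ] [0.0467 0.0124] 9.1
gray 182 [291.7 248.4] [0.5976 0.0251] [0.1038 0.0091] 10.6
gray 108 [178.8 228.9] [ 0.563  -0.1422] [0.0364 0.0198] 153.4
gray 82 [ 20.5 202.8] [ 0.5201 -0.3674] [0.0186 0.0158] 28.6
gray 200 [426.4 206.2] [0.53
[... 2289 characters left out ...]
61 0.0224] 9.7
orange 139 [429.3 186.9] [0.5076 0.2317] [0.0253 0.0151] 7.2
orange 109 [279.1 162.3] [0.4682 0.0088] [0.0203 0.0128] 9.0
orange 194 [325.9 154.7] [0.4577 0.0773] [0.0212 0.021 ] 9.7
orange 210 [376.7 146. ] [0.4457 0.1505] [0.0223 0.0214] 97.2
orange 135 [425.6 137.4] [0.4341 0.2198] [0.0197 0.0152] 7.3
orange 470 [408.1  24.5] [0.2889 0.1851] [0.1005 0.0453] 42.2
yellow 2406 [513.6 271.4] [0.6459 0.3742] [0.0975 0.0849] 40.5
yellow 194 [223.4 255.6] [ 0.6136 -0.0833] [0.0574 0.0112] 6.1
yellow 2240 [ 49.2 267.2] [ 0.633  -0.3593] [0.1827 0.0372] 52.8
yellow 203 [234.1 148.4] [ 0.446  -0.0529] [0.0505 0.0089] 10.1
yellow 414 [128.2 125.5] [ 0.4128 -0.1977] [0.0504 0.0168] 8.7
```

Battery poses came out cleanly: b2 at (.4616,-.0769) yaw 10°, b3 at (.4272,-.2267) yaw 9°. The cradle yaw is about 9.3°. I'll fetch b2 first.

{"method": "jog_arm", "body": {"motion": [{"tx": -0.009, "ty": -0.145, "tz": 0.2, "ax": 0, "ay": 0, "az": -10, "grip": 0.46}, {"tx": -0.009, "ty": -0.145, "tz": 0.2, "ax": 0, "ay": 0, "az": -10, "grip": 0.46}, {"tx": -0.009, "ty": -0.145, "tz": 0.2, "ax": 0, "ay": 0, "az": -10, "grip": 0.46}, {"tx": -0.009, "ty": -0.145, "tz": 0.2, "ax": 0, "ay": 0, "az": -10, "grip": 0.46}, {"tx": -0.009, "ty": -0.145, "tz": 0.2, "ax": 0, "ay": 0, "az": -10, "grip": 0.46}]}}

```text
clock: 2.22
ee_pos: [0.4494, -0.0744, 0.2018]
tool_rot: [0.267, -3.122, -0.004]
force: [0.1, 0.2, -0.1]
gripper_width: 0.0622
gripper_force: 0.0
```

{"method": "jog_arm", "body": {"motion": [{"tx": 0, "ty": 0, "tz": 0.05, "ax": 0, "ay": 0, "az": 0, "grip": 0.46}, {"tx": 0, "ty": 0, "tz": 0.08, "ax": 0, "ay": 0, "az": 0, "grip": 0.46}, {"tx": 0, "ty": 0, "tz": 0.08, "ax": 0, "ay": 0, "az": 0, "grip": 0.46}, {"tx": 0, "ty": 0, "tz": 0.08, "ax": 0, "ay": 0, "az": 0, "grip": 0.46}]}}

```text
clock: 2.72
ee_pos: [0.4526, -0.0733, 0.1295]
tool_rot: [-0.273, 3.126, -0.001]
force: [-0.3, 0.1, 0.3]
gripper_width: 0.0623
gripper_force: 0.0
```

```bash
python3 - <<'E'
from h import *
import pickle
c=env.camera('wrist');s=env.read_state();print(s['ee_pos'],s['clock'],s['force'],s['gripper_width']);go([.4537,-.0783,.03],100.1)
crop(c,0,0,640,400,1,'w3')
for nm,lo,hi,z in[('gray',(0,0,110),(180,60,200),.052)]:
    for a,b in blobs(c,lo,hi,amin=1000): print(nm,int(a),b.mean(0).round(1),*rect(c,b,z))
E
```

```text
[ 0.45277176 -0.07345206  0.12972375] 2.775 [0.53339245 0.11940238 0.72636771] 0.06271252442933835
go [ 0.0003 -0.0048  0.0997] turn [-0.1  0.2 -0.1] j6 -1.98
gray 2045 [ 21.7 348.7] [ 0.5825 -0.2585] [0.0497 0.032 ] 52.3
gray 2024 [103.7 283. ] [ 0.5199 -0.2004] [0.0949 0.0287] 67.2
gray 3653 [526.7 239.7] [0.4421 0.0592] [0.1386 0.0243] 99.5
gray 1850 [498.3 195.7] [0.4218 0.0303] [0.1397 0.0767] 131.1
gray 7045 [305.8 231.2] [ 0.463  -0.0775] [0.0897 0.0352] 11.0
gray 9156 [ 53.4 131.6] [ 0.4281 -0.2285] [0.0929 0.0361] 9.0
gray 1378 [277.2   9.6] [ 0.3417 -0.1124] [0.0683 0.0092] 99.9
```

View pics/w3.png

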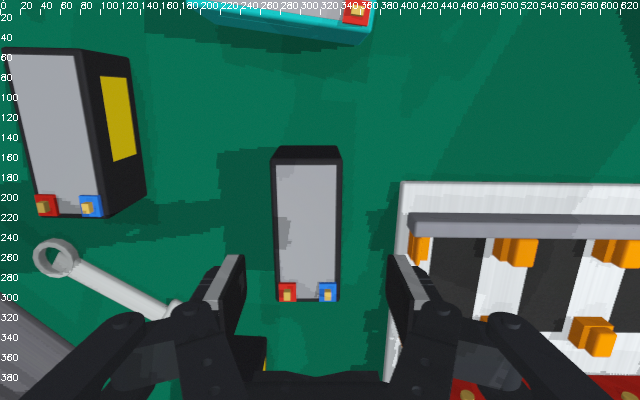

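b2 sits between the open jaws; its top centre at (.463,-.078) confirms the estimate. Next I descend, grip and lift.

{"method": "jog_arm", "body": {"motion": [{"tx": 0, "ty": -0.0045, "tz": 0.04, "ax": 0, "ay": 0, "az": 0, "grip": 0.46}, {"tx": 0, "ty": -0.0045, "tz": 0.08, "ax": 0, "ay": 0, "az": 0, "grip": 0.46}, {"tx": 0, "ty": -0.0045, "tz": 0.1, "ax": 0, "ay": 0, "az": 0, "grip": 0.46}, {"tx": 0, "ty": -0.0045, "tz": 0.1, "ax": 0, "ay": 0, "az": 0, "grip": 0.46}, {"tx": 0, "ty": -0.0045, "tz": 0.1, "ax": 0, "ay": 0, "az": 0, "grip": 0.46}]}}

```text
clock: 3.4
ee_pos: [0.4537, -0.0784, 0.0292]
tool_rot: [-0.271, 3.127, -0.002]
force: [-0.2, 0.0, -0.2]
gripper_width: 0.0619
gripper_force: 0.0
```

{"method": "jog_arm", "body": {"grip_force": 60, "motion": [{"tx": 0, "ty": 0, "tz": 0, "ax": 0, "ay": 0, "az": 0, "grip": -1}, {"tx": 0, "ty": 0, "tz": 0, "ax": 0, "ay": 0, "az": 0, "grip": -1}, {"tx": 0, "ty": 0, "tz": 0, "ax": 0, "ay": 0, "az": 0, "grip": -1}, {"tx": 0, "ty": 0, "tz": 0, "ax": 0, "ay": 0, "az": 0, "grip": -1}, {"tx": 0, "ty": 0, "tz": 0, "ax": 0, "ay": 0, "az": 0, "grip": -1}]}}

```text
clock: 4.03
ee_pos: [0.4536, -0.0786, 0.029]
tool_rot: [-0.271, 3.126, -0.002]
force: [-0.2, -1.0, 5.4]
gripper_width: 0.0427
gripper_force: 62.5
```

{"method": "jog_arm", "body": {"motion": [{"tx": 0, "ty": 0, "tz": -0.03, "ax": 0, "ay": 0, "az": 0, "grip": -1}, {"tx": 0, "ty": 0, "tz": -0.08, "ax": 0, "ay": 0, "az": 0, "grip": -1}, {"tx": 0, "ty": 0, "tz": -0.1, "ax": 0, "ay": 0, "az": 0, "grip": -1}, {"tx": 0, "ty": 0, "tz": -0.1, "ax": 0, "ay": 0, "az": 0, "grip": -1}, {"tx": 0, "ty": 0, "tz": -0.1, "ax": 0, "ay": 0, "az": 0, "grip": -1}]}}

```text
clock: 4.65
ee_pos: [0.4513, -0.0779, 0.1244]
tool_rot: [0.271, -3.126, -0.002]
force: [-0.9, -0.3, -4.5]
gripper_width: 0.0424
gripper_force: 62.3
```

```bash
python3 - <<'E'
from h import *
s=env.read_state();print(s['ee_pos'],s['clock'],s['force'],s['gripper_width'],s['gripper_force']);go([.5052,.0462,.12],99.3)
c=env.camera('wrist')
for a,b in blobs(c,(0,0,110),(180,60,200),amin=1000): print(int(a),b.mean(0).round(1),*rect(c,b,s['ee_pos'][2]+.022))
for a,b in blobs(c,(0,0,0),(180,120,60),amin=300,amax=9000): print('pad',int(a),b.mean(0).round(1),*rect(c,b,.01))
E
```

```text
[ 0.45131858 -0.07793061  0.12437892] 4.65 [-0.93559052 -0.28128995 -4.52681255] 0.04241788879112064 62.32011795043945
go [-0.0745  0.113   0.0043] turn [ 0.1 -0.2  0.6] j6 -1.99
2608 [ 90.6 287.4] [ 0.4493 -0.1521] [0.0393 0.0134] 62.9
14249 [315.7 303.9] [ 0.4445 -0.0789] [0.0551 0.0357] 12.9
3647 [530.9 245.9] [ 0.4104 -0.0161] [0.0673 0.0122] 99.4
1337 [507.7 194.3] [ 0.3964 -0.0299] [0.0698 0.0261] 120.3
9482 [ 58.7 136.4] [ 0.4025 -0.1603] [0.0474 0.0184] 11.8
2012 [288.1  11.4] [ 0.3582 -0.1011] [0.046  0.0054] 99.9
pad 816 [629.1 306.5] [0.4939 0.1823] [0.0598 0.0158] 25.5
pad 4358 [557.4 290.4] [0.4913 0.1208] [0.0902 0.0392] 6.6
pad 8874 [ 77.1 135.7] [ 0.4362 -0.244 ] [0.1222 0.0813] 8.7
```

{"method": "jog_arm", "body": {"motion": [{"tx": -0.037, "ty": 0.056, "tz": 0, "ax": 0, "ay": 0, "az": 0.6, "grip": -1}, {"tx": -0.0745, "ty": 0.113, "tz": 0, "ax": 0, "ay": 0, "az": 0.6, "grip": -1}, {"tx": -0.0745, "ty": 0.113, "tz": 0, "ax": 0, "ay": 0, "az": 0.6, "grip": -1}, {"tx": -0.0745, "ty": 0.113, "tz": 0, "ax": 0, "ay": 0, "az": 0.6, "grip": -1}, {"tx": -0.0745, "ty": 0.113, "tz": 0, "ax": 0, "ay": 0, "az": 0.6, "grip": -1}]}}

```text
clock: 5.32
ee_pos: [0.5056, 0.0449, 0.1259]
tool_rot: [0.253, -3.13, 0.001]
force: [0.9, 0.5, -3.9]
gripper_width: 0.0423
gripper_force: 63.1
```

```bash
python3 - <<'E'
from h import *
s=env.read_state();print(s['ee_pos'],s['force'],s['gripper_width']);go([.5052,.0462,.04],99.3)
c=env.camera('wrist');crop(c,0,0,640,400,1,'w4')
for a,b in blobs(c,(0,0,0),(180,120,60),amin=300,amax=9000): print('pad',int(a),b.mean(0).round(1),*rect(c,b,.01))
for a,b in blobs(c,(10,150,150),(20,255,255),amin=300): print('or',int(a),b.mean(0).round(1),*rect(c,b,.03))
E
```

```text
[0.50559011 0.04486516 0.12591898] [ 0.88804424  0.49894429 -3.92618708] 0.042332405764101695
go [0.     0.0014 0.0859] turn [-0.  -0.1 -0. ] j6 -1.71
pad 6457 [530.9 191.9] [0.4756 0.1962] [0.0953 0.0394] 8.4
pad 6517 [424.8 192.2] [0.4878 0.1214] [0.0919 0.0393] 9.3
or 797 [475.4 257.1] [0.5207 0.1601] [0.0265 0.0237] 13.5
or 373 [571.9 254.2] [0.5079 0.2254] [0.024 0.012] 2.2
or 443 [597.3 148.3] [0.4354 0.2133] [0.0215 0.0098] 11.0
or 765 [498.7 149.6] [0.4462 0.1524] [0.0232 0.0146] 9.2
or 850 [379.2 149.3] [0.4581 0.078 ] [0.022  0.0163] 9.5
or 675 [266.7 148.9] [0.4692 0.008 ] [0.0211 0.0136] 10.4
```

View pics/w4.png

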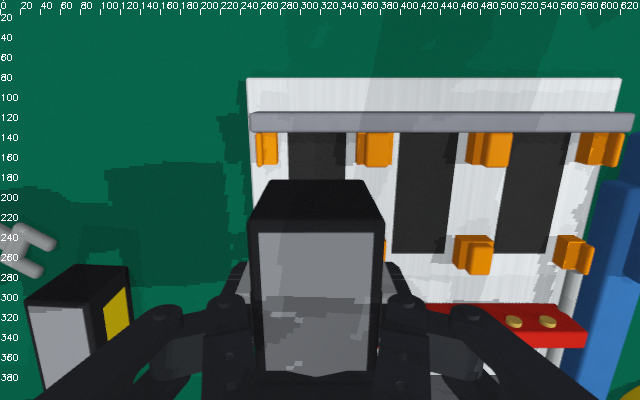

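The battery is aligned over bay 1, between the guides at (267,149) and (379,149), and the front stop edge at row 131 is clear behind it. I lower, release and lift.

{"method": "jog_arm", "body": {"motion": [{"tx": 0, "ty": 0.002, "tz": 0.03, "ax": 0, "ay": 0, "az": 0, "grip": -1}, {"tx": 0, "ty": 0.002, "tz": 0.06, "ax": 0, "ay": 0, "az": 0, "grip": -1}, {"tx": 0, "ty": 0.002, "tz": 0.08, "ax": 0, "ay": 0, "az": 0, "grip": -1}, {"tx": 0, "ty": 0.002, "tz": 0.086, "ax": 0, "ay": 0, "az": 0, "grip": -1}, {"tx": 0, "ty": 0.002, "tz": 0.086, "ax": 0, "ay": 0, "az": 0, "grip": -1}]}}

```text
clock: 6.0
ee_pos: [0.506, 0.0472, 0.0413]
tool_rot: [-0.253, 3.131, -0.0]
force: [0.0, 1.1, -4.2]
gripper_width: 0.0423
gripper_force: 63.2
```

```bash
python3 - <<'E'
from h import *
s=env.read_state();print(s['ee_pos'],s['force'],s['gripper_width']);go([.5052,.0462,.04],99.3)
E
```

```text
[0.50598367 0.04723711 0.04130669] [ 0.0439928   1.11910587 -4.20595847] 0.04232389626637726
go [ 0.0009 -0.0009  0.0013] turn [-0.  0. -0.] j6 -1.71
```

{"method": "jog_arm", "body": {"motion": [{"tx": 0, "ty": 0, "tz": 0.002, "ax": 0, "ay": 0, "az": 0, "grip": -1}, {"tx": 0, "ty": 0, "tz": 0.002, "ax": 0, "ay": 0, "az": 0, "grip": 0.3}, {"tx": 0, "ty": 0, "tz": 0.002, "ax": 0, "ay": 0, "az": 0, "grip": 0.3}, {"tx": 0, "ty": 0, "tz": 0.002, "ax": 0, "ay": 0, "az": 0, "grip": 0.3}, {"tx": 0, "ty": 0, "tz": 0.002, "ax": 0, "ay": 0, "az": 0, "grip": 0.3}]}}

```text
clock: 6.62
ee_pos: [0.5061, 0.048, 0.0392]
tool_rot: [-0.255, 3.131, -0.0]
force: [0.1, -0.2, 0.7]
gripper_width: 0.0558
gripper_force: 0.0
```

{"method": "jog_arm", "body": {"motion": [{"tx": 0, "ty": 0, "tz": -0.05, "ax": 0, "ay": 0, "az": 0, "grip": 0.3}, {"tx": 0, "ty": 0, "tz": -0.1, "ax": 0, "ay": 0, "az": 0, "grip": 0.46}, {"tx": 0, "ty": -0.05, "tz": -0.16, "ax": 0, "ay": 0, "az": 0, "grip": 0.46}, {"tx": 0, "ty": -0.1, "tz": -0.2, "ax": 0, "ay": 0, "az": 0, "grip": 0.46}, {"tx": 0, "ty": -0.1, "tz": -0.2, "ax": 0, "ay": 0, "az": 0, "grip": 0.46}]}}

```text
clock: 7.25
ee_pos: [0.5231, -0.053, 0.2425]
tool_rot: [-0.251, 3.126, -0.003]
force: [-0.3, -0.2, -0.2]
gripper_width: 0.0627
gripper_force: 0.0
```

```bash
python3 - <<'E'
from h import *
env.camera('wrist');c=env.camera('wrist');t=env.camera('top');s=env.read_state();print(s['ee_pos'],s['force'],s['clock']);crop(c,0,0,640,400,1,'w5')
for n,c,lo in(('w',c,1500),('t',t,100)):
  for a,b in blobs(c,(0,0,110),(180,60,200),amin=lo,box=None if n=='w' else (250,150,410,260)): print(n,int(a),b.mean(0).round(1),*rect(c,b,.052))
E
```

```text
[ 0.52204279 -0.05067044  0.23820319] [-0.01700877  0.10746014 -0.24022526] 7.4
w 2185 [234.1 271.9] [ 0.6352 -0.119 ] [0.0897 0.0561] 1.0
w 3368 [430.9 187. ] [0.5173 0.0548] [0.0938 0.0363] 9.3
w 2734 [156.9 172.8] [ 0.5432 -0.1967] [0.1207 0.0324] 65.4
w 3611 [506.9 119.4] [0.4451 0.1042] [0.2189 0.0329] 99.1
w 3789 [380.6 191.5] [0.5379 0.0109] [0.2186 0.0245] 9.3
w 3476 [126.3  44. ] [ 0.4377 -0.2255] [0.0713 0.0359] 8.7
t 119 [339.9 234.7] [ 0.4225 -0.0424] [0.1284 0.0272] 71.7
t 191 [288.7 230.3] [0.4334 0.1307] [0.1845 0.0268] 99.6
t 206 [394.6 234.4] [ 0.4279 -0.227 ] [0.091  0.0372] 8.1
t 246 [313.4 208.6] [0.5099 0.049 ] [0.1096 0.0536] 23.4
t 195 [356.3 187.4] [ 0.5869 -0.0966] [0.1368 0.0552] 98.0
t 285 [287.4 170.8] [0.6406 0.1424] [0.2443 0.0448] 93.3
```

View pics/w5.png

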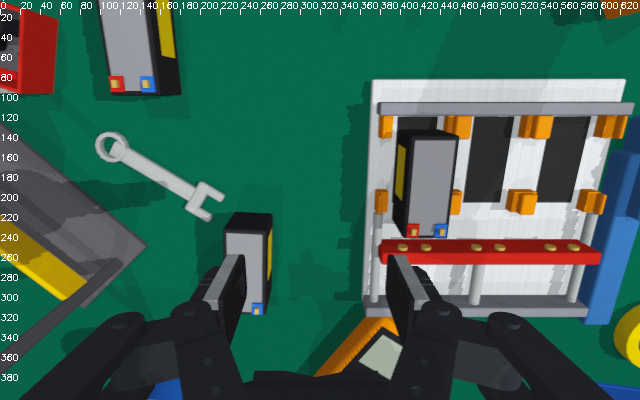

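Bay 1 is loaded and sits in front of the bar. b1 is partly hidden, so I take its visible top corners at (226,232), (262,232) and (270,303).

```bash
python3 - <<'E'
from h import *
c=env.camera('wrist')
im=c['color'];g=cv2.cvtColor(im,cv2.COLOR_RGB2HSV)
for v in (240,255,270,285,298):
    r=g[v,245:285];k=np.where(r[:,2].astype(int)<110)[0];print(v,'right edge',245+k[0] if len(k) else None, end='; ')
    x=np.where((g[v,215:240,1]<60)&(g[v,215:240,2]>120))[0];print('left',215+x[0] if len(x) else None)
col=g[220:320,245];print('back row',220+np.where((col[:,1]<60)&(col[:,2]>110))[0][[0,-1]])
for p in((226,232),(262,232),(269,303),(271,313)):print(p,onz(c,p,.052))
go([.6195,-.11,.13],96)
E
```

```text
240 right edge 258; left 222
255 right edge 258; left 222
270 right edge 245; left 220
285 right edge 245; left None
298 right edge 245; left None
back row [237 315]
(226, 232) [ 0.58728616 -0.12674426  0.052     ]
(262, 232) [ 0.58176188 -0.09263189  0.052     ]
(269, 303) [ 0.65900235 -0.07650652  0.052     ]
(271, 313) [ 0.67060711 -0.07300862  0.052     ]
go [-0.087  -0.0752  0.1069] turn [ 0.1 -0.1  3.3] j6 -1.89
```

{"method": "jog_arm", "body": {"motion": [{"tx": -0.045, "ty": -0.04, "tz": 0.0, "ax": 0, "ay": 0, "az": 3.3, "grip": 0.46}, {"tx": -0.07, "ty": -0.075, "tz": 0.05, "ax": 0, "ay": 0, "az": 3.3, "grip": 0.46}, {"tx": -0.07, "ty": -0.075, "tz": 0.1, "ax": 0, "ay": 0, "az": 3.3, "grip": 0.46}, {"tx": -0.07, "ty": -0.075, "tz": 0.1, "ax": 0, "ay": 0, "az": 3.3, "grip": 0.46}, {"tx": -0.07, "ty": -0.075, "tz": 0.1, "ax": 0, "ay": 0, "az": 3.3, "grip": 0.46}]}}

```text
clock: 8.07
ee_pos: [0.6034, -0.1123, 0.1401]
tool_rot: [-0.167, 3.136, 0.0]
force: [0.2, -0.4, 1.4]
gripper_width: 0.0624
gripper_force: 0.0
```

```bash
python3 - <<'E'
from h import *
for i in range(3):c=env.camera('wrist')
s=env.read_state();print(s['ee_pos'],s['clock']);crop(c,0,0,640,400,1,'w6')
for a,b in blobs(c,(0,0,90),(180,60,200),amin=1500): print(int(a),b.round(0).tolist(),*rect(c,b,.052))
E
```

```text
[ 0.60444453 -0.11302328  0.14253478] 8.225
5941 [[288.0, 192.0], [344.0, 192.0], [344.0, 313.0], [288.0, 313.0]] [ 0.6345 -0.1089] [0.0898 0.0357] 7.5
12887 [[-75.0, 180.0], [8.0, 87.0], [166.0, 227.0], [83.0, 320.0]] [ 0.6203 -0.2849] [0.1188 0.0872] 48.6
7193 [[580.0, 10.0], [639.0, 10.0], [639.0, 179.0], [580.0, 179.0]] [0.5157 0.0517] [0.0982 0.0322] 22.0
13747 [[468.0, -0.0], [639.0, -0.0], [639.0, 311.0], [468.0, 311.0]] [0.5642 0.0333] [0.2052 0.0928] 22.0
```

View pics/w6.png

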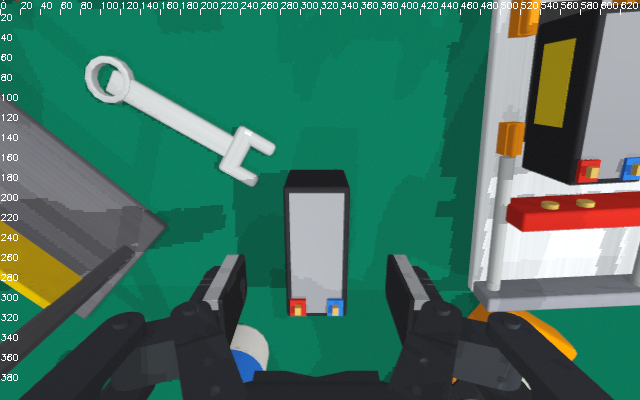

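b1 is centred under the jaws at (316,250), aligned with the tool. I descend, grip and lift.

{"method": "jog_arm", "body": {"motion": [{"tx": -0.022, "ty": 0.001, "tz": 0.03, "ax": 0, "ay": 0, "az": 0, "grip": 0.46}, {"tx": -0.022, "ty": 0.001, "tz": 0.07, "ax": 0, "ay": 0, "az": 0, "grip": 0.46}, {"tx": -0.022, "ty": 0.001, "tz": 0.1, "ax": 0, "ay": 0, "az": 0, "grip": 0.46}, {"tx": -0.022, "ty": 0.001, "tz": 0.113, "ax": 0, "ay": 0, "az": 0, "grip": 0.46}, {"tx": -0.022, "ty": 0.001, "tz": 0.113, "ax": 0, "ay": 0, "az": 0, "grip": 0.46}]}}

```text
clock: 8.85
ee_pos: [0.6253, -0.1101, 0.0266]
tool_rot: [-0.165, 3.137, -0.0]
force: [0.3, -0.2, -0.6]
gripper_width: 0.0622
gripper_force: 0.0
```

{"method": "jog_arm", "body": {"grip_force": 60, "motion": [{"tx": 0, "ty": 0, "tz": 0, "ax": 0, "ay": 0, "az": 0, "grip": -1}, {"tx": 0, "ty": 0, "tz": 0, "ax": 0, "ay": 0, "az": 0, "grip": -1}, {"tx": 0, "ty": 0, "tz": 0, "ax": 0, "ay": 0, "az": 0, "grip": -1}, {"tx": 0, "ty": 0, "tz": 0, "ax": 0, "ay": 0, "az": 0, "grip": -1}, {"tx": 0, "ty": 0, "tz": 0, "ax": 0, "ay": 0, "az": 0, "grip": -1}]}}

```text
clock: 9.48
ee_pos: [0.6264, -0.1104, 0.0286]
tool_rot: [-0.165, 3.133, -0.001]
force: [-0.1, 1.3, 5.9]
gripper_width: 0.0422
gripper_force: 63.3
```

{"method": "jog_arm", "body": {"motion": [{"tx": 0, "ty": 0, "tz": -0.03, "ax": 0, "ay": 0, "az": 0, "grip": -1}, {"tx": 0, "ty": 0, "tz": -0.08, "ax": 0, "ay": 0, "az": 0, "grip": -1}, {"tx": 0, "ty": 0, "tz": -0.11, "ax": 0, "ay": 0, "az": 0, "grip": -1}, {"tx": 0, "ty": 0, "tz": -0.11, "ax": 0, "ay": 0, "az": 0, "grip": -1}, {"tx": 0, "ty": 0, "tz": -0.11, "ax": 0, "ay": 0, "az": 0, "grip": -1}]}}

```text
clock: 10.1
ee_pos: [0.6241, -0.11, 0.1332]
tool_rot: [0.165, -3.134, -0.001]
force: [-0.5, 0.3, -6.7]
gripper_width: 0.0422
gripper_force: 62.6
```

```bash
python3 - <<'E'
from h import *
s=env.read_state();print(s['ee_pos'],s['clock'],s['force'],s['gripper_width'],s['gripper_force'])
u=lambda a,b:np.r_[np.array([[np.cos(np.radians(9.3)),-np.sin(np.radians(9.3))],[np.sin(np.radians(9.3)),np.cos(np.radians(9.3))]])@[a,b],.14]
print(u(.506,.1167),u(.506,.0405));go(u(.506,.1167),99.3)
E
```

```text
[ 0.62413349 -0.10995528  0.13320155] 10.1 [-0.50168417  0.2708987  -6.68911281] 0.04222171302412458 62.63573884963989
[0.48048983 0.1969376  0.14      ] [0.49280404 0.12173919 0.14      ]
go [ 0.1107  0.3203 -0.0061] turn [ 0.1 -0.2 -3.3] j6 -1.9
```

{"method": "jog_arm", "body": {"motion": [{"tx": 0.02, "ty": 0.05, "tz": -0.01, "ax": 0, "ay": 0, "az": 0, "grip": -1}, {"tx": 0.04, "ty": 0.1, "tz": -0.01, "ax": 0, "ay": 0, "az": -1, "grip": -1}, {"tx": 0.06, "ty": 0.15, "tz": -0.01, "ax": 0, "ay": 0, "az": -2, "grip": -1}, {"tx": 0.07, "ty": 0.2, "tz": -0.01, "ax": 0, "ay": 0, "az": -3, "grip": -1}, {"tx": 0.07, "ty": 0.2, "tz": -0.01, "ax": 0, "ay": 0, "az": -3.3, "grip": -1}]}}

```text
clock: 10.72
ee_pos: [0.5322, 0.0845, 0.1429]
tool_rot: [0.263, -3.126, -0.002]
force: [1.0, -1.1, -4.6]
gripper_width: 0.0421
gripper_force: 63.6
```

```bash
python3 - <<'E'
from h import *
go([.4805,.197,.125],99.3)
E
```

```text
go [0.0321 0.1195 0.0183] turn [ 0.1 -0.3  0.3] j6 -1.64
```

{"method": "jog_arm", "body": {"motion": [{"tx": 0.015, "ty": 0.06, "tz": 0.01, "ax": 0, "ay": 0, "az": 0, "grip": -1}, {"tx": 0.032, "ty": 0.116, "tz": 0.018, "ax": 0, "ay": 0, "az": 0, "grip": -1}, {"tx": 0.032, "ty": 0.116, "tz": 0.018, "ax": 0, "ay": 0, "az": 0, "grip": -1}, {"tx": 0.032, "ty": 0.116, "tz": 0.018, "ax": 0, "ay": 0, "az": 0, "grip": -1}, {"tx": 0.032, "ty": 0.116, "tz": 0.018, "ax": 0, "ay": 0, "az": 0, "grip": -1}]}}

```text
clock: 11.35
ee_pos: [0.4846, 0.1894, 0.1272]
tool_rot: [0.252, -3.131, 0.001]
force: [0.2, -0.8, -5.0]
gripper_width: 0.0423
gripper_force: 64.6
```

```bash
python3 - <<'E'
from h import *
c=env.camera('wrist');s=env.read_state();print(s['ee_pos']);go([.4805,.197,.04],99.3)
for a,b in blobs(c,(0,0,0),(180,120,60),amin=300,amax=9000): print('pad',int(a),b.mean(0).round(1),*rect(c,b,.01))
for a,b in blobs(c,(10,150,150),(20,255,255),amin=300): print('or',int(a),b.mean(0).round(1),*rect(c,b,.03))
E
```

```text
[0.48469878 0.18943977 0.12748409]
go [0.0029 0.0082 0.0875] turn [-0.  -0.  -0.1] j6 -1.42
pad 2935 [594.6 275.1] [0.5097 0.4139] [0.0818 0.0291] 58.3
pad 1110 [552.3 233. ] [0.4806 0.3677] [0.0303 0.0279] 133.9
pad 7419 [ 93.2 220.8] [0.5312 0.0308] [0.1409 0.0853] 15.5
or 1058 [166.8 250.5] [0.5299 0.0922] [0.0301 0.0244] 2.7
or 1171 [268. 145.] [0.4459 0.153 ] [0.0228 0.0216] 99.2
or 414 [372.8 143.6] [0.4345 0.218 ] [0.0206 0.0089] 7.9
or 1397 [153.8 145. ] [0.4575 0.0818] [0.0284 0.022 ] 99.6
or 1044 [ 42.6 139.2] [0.4649 0.0128] [0.0273 0.0183] 110.7
```

Straight down into bay 3 and release.

{"method": "jog_arm", "body": {"motion": [{"tx": 0.003, "ty": 0.008, "tz": 0, "ax": 0, "ay": 0, "az": 0, "grip": -1}, {"tx": 0.003, "ty": 0.008, "tz": 0.03, "ax": 0, "ay": 0, "az": 0, "grip": -1}, {"tx": 0.003, "ty": 0.008, "tz": 0.06, "ax": 0, "ay": 0, "az": 0, "grip": -1}, {"tx": 0.003, "ty": 0.008, "tz": 0.084, "ax": 0, "ay": 0, "az": 0, "grip": -1}, {"tx": 0.003, "ty": 0.008, "tz": 0.084, "ax": 0, "ay": 0, "az": 0, "grip": -1}]}}

```text
clock: 12.02
ee_pos: [0.4784, 0.1976, 0.0417]
tool_rot: [0.254, -3.127, 0.002]
force: [-0.2, -0.2, -4.4]
gripper_width: 0.0422
gripper_force: 64.7
```

{"method": "jog_arm", "body": {"motion": [{"tx": 0, "ty": 0, "tz": 0, "ax": 0, "ay": 0, "az": 0, "grip": -1}]}}

```text
clock: 12.15
ee_pos: [0.4805, 0.1983, 0.0451]
tool_rot: [-0.255, 3.13, 0.001]
force: [0.4, 0.3, -4.2]
gripper_width: 0.0424
gripper_force: 64.7
```

{"method": "jog_arm", "body": {"motion": [{"tx": 0, "ty": -0.001, "tz": 0.003, "ax": 0, "ay": 0, "az": 0, "grip": -1}, {"tx": 0, "ty": -0.001, "tz": 0.005, "ax": 0, "ay": 0, "az": 0, "grip": -1}, {"tx": 0, "ty": -0.001, "tz": 0.005, "ax": 0, "ay": 0, "az": 0, "grip": -1}]}}

```text
clock: 12.52
ee_pos: [0.4801, 0.1971, 0.039]
tool_rot: [-0.255, 3.131, 0.0]
force: [-0.1, -0.0, -4.5]
gripper_width: 0.0426
gripper_force: 64.7
```

{"method": "jog_arm", "body": {"motion": [{"tx": 0, "ty": 0, "tz": 0, "ax": 0, "ay": 0, "az": 0, "grip": 0.3}, {"tx": 0, "ty": 0, "tz": 0, "ax": 0, "ay": 0, "az": 0, "grip": 0.3}, {"tx": 0, "ty": 0, "tz": 0, "ax": 0, "ay": 0, "az": 0, "grip": 0.3}, {"tx": 0, "ty": 0, "tz": 0, "ax": 0, "ay": 0, "az": 0, "grip": 0.3}]}}

```text
clock: 13.02
ee_pos: [0.4802, 0.1972, 0.0392]
tool_rot: [-0.255, 3.131, 0.0]
force: [0.8, 0.3, 0.7]
gripper_width: 0.0553
gripper_force: 0.0
```

{"method": "jog_arm", "body": {"motion": [{"tx": 0, "ty": 0, "tz": -0.05, "ax": 0, "ay": 0, "az": 0, "grip": 0.3}, {"tx": 0, "ty": 0, "tz": -0.1, "ax": 0, "ay": 0, "az": 0, "grip": 0.46}, {"tx": 0, "ty": -0.05, "tz": -0.13, "ax": 0, "ay": 0, "az": 0, "grip": 0.46}, {"tx": 0, "ty": -0.1, "tz": -0.16, "ax": 0, "ay": 0, "az": 0, "grip": 0.46}, {"tx": 0, "ty": -0.15, "tz": -0.16, "ax": 0, "ay": 0, "az": 0, "grip": 0.46}]}}

```text
clock: 13.65
ee_pos: [0.5056, 0.0479, 0.2026]
tool_rot: [-0.256, 3.125, -0.0]
force: [1.0, 0.5, -1.7]
gripper_width: 0.0621
gripper_force: 0.0
```

```bash
python3 - <<'E'
from h import *
for i in range(3):c=env.camera('wrist')
s=env.read_state();print(s['ee_pos'],s['clock']);go([.4195,-.228,.15],98.8)
for a,b in blobs(c,(0,0,110),(180,60,200),amin=1500): print(int(a),b.mean(0).round(0),*rect(c,b,.062))
E
```

```text
[0.50462352 0.04712907 0.19909745] 13.8
go [ 0.1275 -0.2582  0.0491] turn [-0.   0.   0.3] j6 -1.7
2353 [ 50. 197.] [ 0.541  -0.1595] [0.0884 0.0314] 67.0
4470 [320. 205.] [0.5156 0.0502] [0.0895 0.0357] 10.4
4553 [515. 199.] [0.487  0.2008] [0.0927 0.0363] 9.1
11745 [399. 217.] [0.525 0.117] [0.212  0.2066] 94.7
```

{"method": "jog_arm", "body": {"motion": [{"tx": 0.025, "ty": -0.05, "tz": 0.0, "ax": 0, "ay": 0, "az": 0, "grip": 0.46}, {"tx": 0.05, "ty": -0.1, "tz": 0.02, "ax": 0, "ay": 0, "az": 0, "grip": 0.46}, {"tx": 0.08, "ty": -0.155, "tz": 0.04, "ax": 0, "ay": 0, "az": 0, "grip": 0.46}, {"tx": 0.105, "ty": -0.21, "tz": 0.049, "ax": 0, "ay": 0, "az": 0, "grip": 0.46}, {"tx": 0.1275, "ty": -0.258, "tz": 0.049, "ax": 0, "ay": 0, "az": 0, "grip": 0.46}]}}

```text
clock: 14.42
ee_pos: [0.4194, -0.2266, 0.1485]
tool_rot: [0.257, -3.13, -0.002]
force: [0.9, -0.0, -0.2]
gripper_width: 0.0622
gripper_force: 0.0
```

```bash
python3 - <<'E'
from h import *
for i in range(4):c=env.camera('wrist')
s=env.read_state();print(s['ee_pos'],s['clock'],s['joints'])
for a,b in blobs(c,(0,0,110),(180,60,200),amin=1500): print(int(a),b.mean(0).round(0),*rect(c,b,.052))
go([.4195,-.228,.03],98.8)
E
```

```text
[ 0.42025916 -0.22584721  0.14948879] 14.625 [-5.65012671e-01 -2.39512161e-01  1.72856787e+00  8.54650555e-04
  1.65343999e+00 -2.29694562e+00]
8231 [ 71. 307.] [ 0.5244 -0.3939] [0.1335 0.0536] 132.5
go [ 0.0011 -0.0022  0.1195] turn [ 0.1 -0.   0.4] j6 -2.3
```

b3 is no longer where it was, so it must have been knocked. Let me look.

```bash
python3 - <<'E'
from h import *
c=env.camera('wrist');t=env.camera('top');s=env.camera('scene')
a=cv2.resize(c['color'][:,:,::-1],(400,250));b=cv2.resize(t['color'][130:290,310:480,::-1],(400,376));d=cv2.resize(s['color'][150:290,125:305,::-1],(400,311))
im=np.zeros((570,800,3),np.uint8);im[:250,:400]=a;im[:376,400:]=b;im[250:561,:400]=d;cv2.imwrite('pics/m7.png',im)
E
```

```text
(no output)
```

View pics/m7.png

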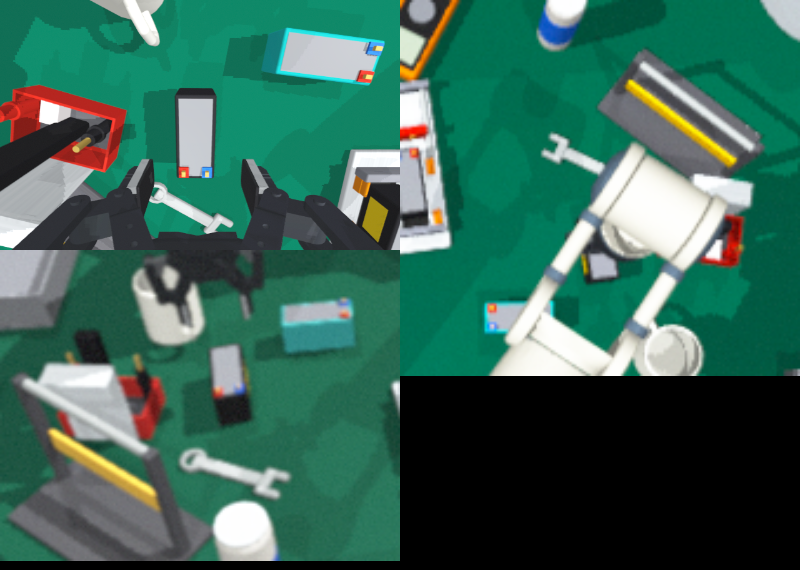

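b3 is still in place between the jaws; its top is just brighter than my mask's limit.

```bash
python3 - <<'E'
from h import *
c=env.camera('wrist')
for a,b in blobs(c,(0,0,150),(180,45,255),amin=1500,box=(230,120,380,300)): print(int(a),b.mean(0).round(0),*rect(c,b,.052))
s=env.read_state();print(s['ee_pos'])
E
```

```text
5978 [311. 218.] [ 0.4288 -0.2261] [0.0895 0.035 ] 10.5
[ 0.42095205 -0.22462881  0.14990707]
```

{"method": "jog_arm", "body": {"motion": [{"tx": 0, "ty": -0.003, "tz": 0.04, "ax": 0, "ay": 0, "az": 0, "grip": 0.46}, {"tx": 0, "ty": -0.003, "tz": 0.08, "ax": 0, "ay": 0, "az": 0, "grip": 0.46}, {"tx": 0, "ty": -0.003, "tz": 0.11, "ax": 0, "ay": 0, "az": 0, "grip": 0.46}, {"tx": 0, "ty": -0.003, "tz": 0.12, "ax": 0, "ay": 0, "az": 0, "grip": 0.46}, {"tx": 0, "ty": -0.003, "tz": 0.12, "ax": 0, "ay": 0, "az": 0, "grip": 0.46}]}}

```text
clock: 15.45
ee_pos: [0.4211, -0.2284, 0.03]
tool_rot: [0.257, -3.131, -0.0]
force: [0.2, -0.4, 1.0]
gripper_width: 0.0623
gripper_force: 0.0
```

{"method": "jog_arm", "body": {"grip_force": 60, "motion": [{"tx": 0, "ty": 0, "tz": 0, "ax": 0, "ay": 0, "az": 0, "grip": 0.46}, {"tx": 0, "ty": 0, "tz": 0, "ax": 0, "ay": 0, "az": 0, "grip": -1}, {"tx": 0, "ty": 0, "tz": 0, "ax": 0, "ay": 0, "az": 0, "grip": -1}, {"tx": 0, "ty": 0, "tz": 0, "ax": 0, "ay": 0, "az": 0, "grip": -1}, {"tx": 0, "ty": 0, "tz": 0, "ax": 0, "ay": 0, "az": 0, "grip": -1}]}}

```text
clock: 16.08
ee_pos: [0.4216, -0.2294, 0.0315]
tool_rot: [-0.255, 3.129, -0.002]
force: [-0.5, 0.8, 7.4]
gripper_width: 0.0421
gripper_force: 63.2
```

{"method": "jog_arm", "body": {"motion": [{"tx": 0, "ty": 0, "tz": -0.03, "ax": 0, "ay": 0, "az": 0, "grip": -1}, {"tx": 0, "ty": 0, "tz": -0.08, "ax": 0, "ay": 0, "az": 0, "grip": -1}, {"tx": 0, "ty": 0, "tz": -0.12, "ax": 0, "ay": 0, "az": 0, "grip": -1}, {"tx": 0, "ty": 0, "tz": -0.12, "ax": 0, "ay": 0, "az": 0, "grip": -1}, {"tx": 0, "ty": 0, "tz": -0.12, "ax": 0, "ay": 0, "az": 0, "grip": -1}]}}

```text
clock: 16.7
ee_pos: [0.42, -0.2287, 0.1475]
tool_rot: [0.255, -3.129, -0.003]
force: [-0.2, 0.2, -5.5]
gripper_width: 0.0424
gripper_force: 62.6
```

```bash
python3 - <<'E'
from h import *
s=env.read_state();print(s['ee_pos'],s['clock'],s['force'],s['gripper_width'],s['gripper_force']);go([.4928,.1217,.14],99.3)
E
```

```text
[ 0.41997056 -0.22868689  0.14749568] 16.7 [-0.19064381  0.20675811 -5.51953384] 0.042369050590011614 62.61033296585083
go [-0.1286  0.334   0.0079] turn [ 0.1 -0.1  0. ] j6 -2.3
```

{"method": "jog_arm", "body": {"motion": [{"tx": -0.02, "ty": 0.05, "tz": 0, "ax": 0, "ay": 0, "az": 0, "grip": -1}, {"tx": -0.04, "ty": 0.1, "tz": 0, "ax": 0, "ay": 0, "az": 0, "grip": -1}, {"tx": -0.06, "ty": 0.15, "tz": 0, "ax": 0, "ay": 0, "az": 0, "grip": -1}, {"tx": -0.08, "ty": 0.2, "tz": 0, "ax": 0, "ay": 0, "az": 0, "grip": -1}, {"tx": -0.1, "ty": 0.25, "tz": 0, "ax": 0, "ay": 0, "az": 0, "grip": -1}]}}

```text
clock: 17.32
ee_pos: [0.4778, 0.0355, 0.1465]
tool_rot: [0.254, -3.126, -0.0]
force: [1.4, -0.5, -4.3]
gripper_width: 0.0426
gripper_force: 63.1
```

{"method": "jog_arm", "body": {"motion": [{"tx": -0.015, "ty": 0.045, "tz": 0, "ax": 0, "ay": 0, "az": 0, "grip": -1}, {"tx": -0.0286, "ty": 0.084, "tz": 0, "ax": 0, "ay": 0, "az": 0, "grip": -1}, {"tx": -0.0286, "ty": 0.084, "tz": 0, "ax": 0, "ay": 0, "az": 0, "grip": -1}, {"tx": -0.0286, "ty": 0.084, "tz": 0, "ax": 0, "ay": 0, "az": 0, "grip": -1}, {"tx": -0.0286, "ty": 0.084, "tz": 0, "ax": 0, "ay": 0, "az": 0, "grip": -1}]}}

```text
clock: 17.95
ee_pos: [0.4932, 0.1203, 0.1487]
tool_rot: [0.253, -3.13, 0.001]
force: [-0.8, 0.3, -4.5]
gripper_width: 0.0425
gripper_force: 63.6
```

```bash
python3 - <<'E'
from h import *
s=env.read_state();print(s['ee_pos'],s['clock'],s['force'],s['gripper_width'],s['gripper_force']);go([.4928,.1217,.043],99.3)
E
```

```text
[0.49315228 0.12026545 0.14870816] 17.95 [-0.80980014  0.26881129 -4.4620135 ] 0.04245283305882026 63.62002730369568
go [-1.000e-04  1.500e-03  1.057e-01] turn [-0.  -0.1 -0.1] j6 -1.56
```

{"method": "jog_arm", "body": {"motion": [{"tx": 0, "ty": 0.0015, "tz": 0.03, "ax": 0, "ay": 0, "az": 0, "grip": -1}, {"tx": 0, "ty": 0.0015, "tz": 0.07, "ax": 0, "ay": 0, "az": 0, "grip": -1}, {"tx": 0, "ty": 0.0015, "tz": 0.095, "ax": 0, "ay": 0, "az": 0, "grip": -1}, {"tx": 0, "ty": 0.0015, "tz": 0.104, "ax": 0, "ay": 0, "az": 0, "grip": -1}, {"tx": 0, "ty": 0.0015, "tz": 0.104, "ax": 0, "ay": 0, "az": 0, "grip": -1}]}}

```text
clock: 18.58
ee_pos: [0.4933, 0.1222, 0.0459]
tool_rot: [0.254, -3.131, 0.0]
force: [0.2, 0.1, -4.5]
gripper_width: 0.0427
gripper_force: 63.6
```

{"method": "jog_arm", "body": {"motion": [{"tx": 0, "ty": 0, "tz": 0, "ax": 0, "ay": 0, "az": 0, "grip": -1}, {"tx": 0, "ty": 0, "tz": 0, "ax": 0, "ay": 0, "az": 0, "grip": -1}]}}

```text
clock: 18.82
ee_pos: [0.4942, 0.1229, 0.0473]
tool_rot: [-0.255, 3.129, 0.0]
force: [-0.2, -0.0, -5.4]
gripper_width: 0.0421
gripper_force: 63.6
```

{"method": "jog_arm", "body": {"motion": [{"tx": 0, "ty": -0.0005, "tz": 0.003, "ax": 0, "ay": 0, "az": 0, "grip": -1}, {"tx": 0, "ty": -0.0005, "tz": 0.0055, "ax": 0, "ay": 0, "az": 0, "grip": -1}, {"tx": 0, "ty": -0.0005, "tz": 0.0055, "ax": 0, "ay": 0, "az": 0, "grip": -1}, {"tx": 0, "ty": -0.0005, "tz": 0.0055, "ax": 0, "ay": 0, "az": 0, "grip": 0.3}, {"tx": 0, "ty": -0.0005, "tz": 0.0055, "ax": 0, "ay": 0, "az": 0, "grip": 0.3}]}}

```text
clock: 19.45
ee_pos: [0.4937, 0.1224, 0.0406]
tool_rot: [-0.255, 3.13, 0.0]
force: [0.8, -0.1, -0.3]
gripper_width: 0.0554
gripper_force: 0.0
```

{"method": "jog_arm", "body": {"motion": [{"tx": 0, "ty": 0, "tz": 0, "ax": 0, "ay": 0, "az": 0, "grip": 0.3}, {"tx": 0, "ty": 0, "tz": 0, "ax": 0, "ay": 0, "az": 0, "grip": 0.3}, {"tx": 0, "ty": 0, "tz": -0.05, "ax": 0, "ay": 0, "az": 0, "grip": 0.3}, {"tx": 0, "ty": 0, "tz": -0.1, "ax": 0, "ay": 0, "az": 0, "grip": 0.3}, {"tx": 0, "ty": 0, "tz": -0.15, "ax": 0, "ay": 0, "az": 0, "grip": 0.3}]}}

```text
clock: 20.08
ee_pos: [0.4932, 0.1223, 0.1918]
tool_rot: [-0.255, 3.131, -0.0]
force: [0.4, 0.1, 0.4]
gripper_width: 0.0555
gripper_force: 0.0
```

{"method": "jog_arm", "body": {"motion": [{"tx": 0.005, "ty": 0.04, "tz": -0.02, "ax": 0, "ay": 0, "az": -10, "grip": 0}, {"tx": 0.01, "ty": 0.09, "tz": -0.04, "ax": 0, "ay": 0, "az": -20, "grip": 0}, {"tx": 0.01, "ty": 0.13, "tz": -0.05, "ax": 0, "ay": 0, "az": -30, "grip": 0}, {"tx": 0.015, "ty": 0.182, "tz": -0.06, "ax": 0, "ay": 0, "az": -40, "grip": 0}, {"tx": 0.015, "ty": 0.182, "tz": -0.06, "ax": 0, "ay": 0, "az": -46, "grip": 0}]}}

```text
clock: 20.7
ee_pos: [0.4481, 0.3027, 0.2511]
tool_rot: [-1.47, 2.775, 0.002]
force: [0.5, -1.2, -0.2]
gripper_width: 0.0423
gripper_force: 0.0
```

```bash
python3 - <<'E'
from h import *
for i in range(5):c=env.camera('wrist')
t=env.camera('top');s=env.read_state();print(s['ee_pos'],s['clock'],s['joints'][5],s['gripper_width'])
crop(c,0,0,640,400,1,'w8')
import pickle;pickle.dump((c,t),open('w8.pkl','wb'))
for a,b in blobs(t,(0,0,110),(180,60,200),amin=80,box=(250,150,340,250)): print(int(a),b.mean(0).round(1),*rect(t,b,.062))
E
```

```text
[0.44937323 0.29891431 0.25016238] 21.0 -2.00960445343594 0.04237546700362617
218 [290.5 212.1] [0.4942 0.126 ] [0.077  0.0415] 9.3
183 [313.  204.2] [0.5234 0.0507] [0.0804 0.0353] 8.7
92 [277.1 173. ] [0.6294 0.1767] [0.168  0.0132] 99.4
```

View pics/w8.png

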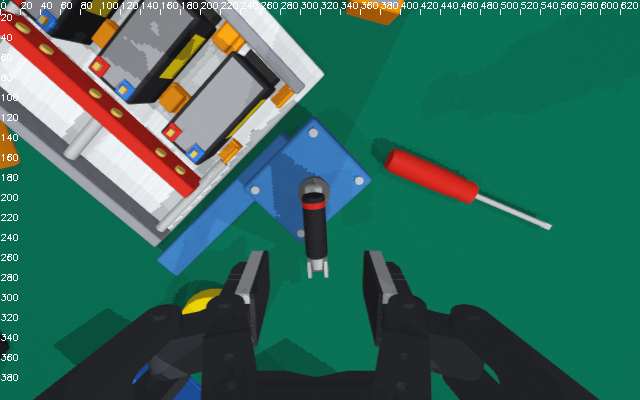

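The folded handle lies along the image vertical, from the tip at (314,190) to the hinge at about (317,270), so the jaws are square to it. All three batteries are seated.

```bash
python3 - <<'E'
from h import *
import pickle
c,t=pickle.load(open('w8.pkl','rb'))
for p in((314.5,205),(315,230),(316,258),(317.5,270)):print(p,onz(c,p,.085))
g=[onz(c,p,.042) for p in((313,133),(255,190),(301,233),(359,181))];print('screws',np.round(g,4),np.mean(g,0))
g=cv2.cvtColor(c['color'],cv2.COLOR_RGB2HSV)
for v in(225,240,255):
    k=np.where(g[v,290:345,2]<70)[0]+290;print(v,k.min(),k.max())
k=np.where(g[190:285,316,2]<70)[0]+190;print('black rows',k.min(),k.max(),onz(c,(316,k.min()),.09),onz(c,(316,k.max()),.09))
s=env.read_state();y=R.from_rotvec(s['tool_rot']).apply([0,1,0]);print('yaw',np.degrees(np.arctan2(y[1],y[0])),s['ee_pos'])
E
```

```text
(314.5, 205) [0.46062388 0.31351278 0.085     ]
(315, 230) [0.47371219 0.33304175 0.085     ]
(316, 258) [0.48878793 0.35626089 0.085     ]
(317.5, 270) [0.49468505 0.36716807 0.085     ]
screws [[0.4291 0.2657 0.042 ]
 [0.5082 0.2786 0.042 ]
 [0.4976 0.342  0.042 ]
 [0.4188 0.3297 0.042 ]] [0.46343262 0.30399414 0.042     ]
225 304 325
240 305 326
255 307 326
black rows 193 258 [0.45249318 0.30411277 0.09      ] [0.48734139 0.35417143 0.09      ]
yaw 145.1620222339876 [0.44937323 0.29891431 0.25016238]
```

{"method": "jog_arm", "body": {"motion": [{"tx": -0.033, "ty": 0, "tz": 0.05, "ax": 0, "ay": 0, "az": 0, "grip": 0}, {"tx": -0.033, "ty": 0, "tz": 0.1, "ax": 0, "ay": 0, "az": 0, "grip": 0}, {"tx": -0.033, "ty": 0, "tz": 0.14, "ax": 0, "ay": 0, "az": 0, "grip": 0}, {"tx": -0.033, "ty": 0, "tz": 0.158, "ax": 0, "ay": 0, "az": 0, "grip": 0}, {"tx": -0.033, "ty": 0, "tz": 0.158, "ax": 0, "ay": 0, "az": 0, "grip": 0}]}}

```text
clock: 21.62
ee_pos: [0.4677, 0.326, 0.0916]
tool_rot: [1.456, -2.782, 0.0]
force: [0.6, -1.1, 0.1]
gripper_width: 0.0426
gripper_force: 0.0
```

{"method": "jog_arm", "body": {"grip_force": 25, "motion": [{"tx": 0, "ty": 0, "tz": 0, "ax": 0, "ay": 0, "az": 0, "grip": 0}, {"tx": 0, "ty": 0, "tz": 0, "ax": 0, "ay": 0, "az": 0, "grip": -1}, {"tx": 0, "ty": 0, "tz": 0, "ax": 0, "ay": 0, "az": 0, "grip": -1}, {"tx": 0, "ty": 0, "tz": 0, "ax": 0, "ay": 0, "az": 0, "grip": -1}, {"tx": 0, "ty": 0, "tz": 0, "ax": 0, "ay": 0, "az": 0, "grip": -1}]}}

```text
clock: 22.25
ee_pos: [0.4691, 0.3268, 0.0942]
tool_rot: [-1.456, 2.779, -0.001]
force: [3.2, -2.0, 6.1]
gripper_width: 0.0191
gripper_force: 24.2
```

{"method": "jog_arm", "body": {"motion": [{"tx": -0.001, "ty": 0, "tz": -0.008, "ax": 0, "ay": 0, "az": 0, "grip": -1}, {"tx": -0.003, "ty": 0, "tz": -0.016, "ax": 0, "ay": 0, "az": 0, "grip": -1}, {"tx": -0.006, "ty": 0, "tz": -0.0225, "ax": 0, "ay": 0, "az": 0, "grip": -1}, {"tx": -0.0095, "ty": 0, "tz": -0.0275, "ax": 0, "ay": 0, "az": 0, "grip": -1}, {"tx": -0.013, "ty": 0, "tz": -0.032, "ax": 0, "ay": 0, "az": 0, "grip": -1}]}}

```text
clock: 22.88
ee_pos: [0.4747, 0.3355, 0.122]
tool_rot: [1.455, -2.778, 0.004]
force: [2.5, -5.2, -6.6]
gripper_width: 0.0192
gripper_force: 24.6
```

```bash
python3 - <<'E'
from h import *
c=env.camera('wrist');s=env.read_state();print(s['ee_pos'],s['force'],s['gripper_width'],s['gripper_force'])
sc=env.camera('scene');a=cv2.resize(c['color'][100:,:,::-1][:,180:460],(500,536));b=cv2.resize(sc['color'][170:280,370:440,::-1],(300,471));im=np.zeros((540,800,3),np.uint8);im[:536,:500]=a;im[:471,500:]=b;cv2.imwrite('pics/m9.png',im)
E
```

```text
[0.47507378 0.33596265 0.12262574] [ 2.0013658  -4.13119829 -5.79006937] 0.018918416710712076 24.646168649196625
```

View pics/m9.png

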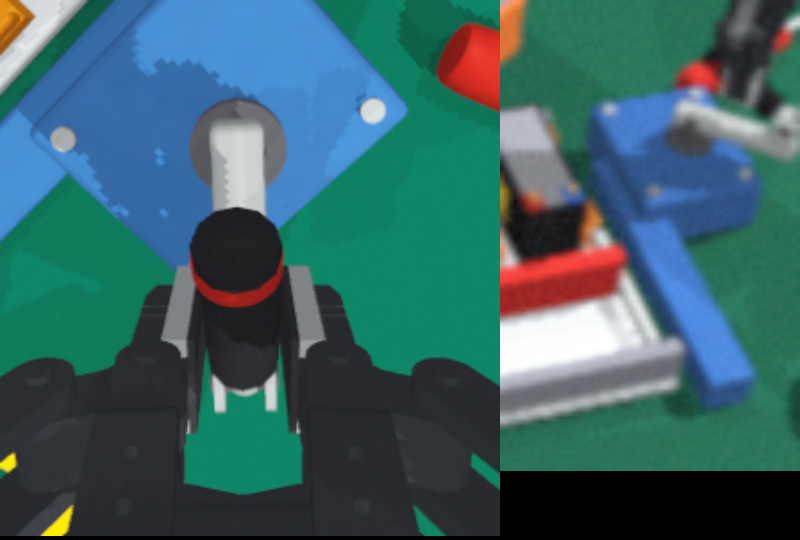

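The handle is standing up in the jaws at about 45°. The boss of the crank axis shows at wrist pixel (313,181). I continue to upright.

{"method": "jog_arm", "body": {"motion": [{"tx": -0.006, "ty": 0, "tz": -0.005, "ax": 0, "ay": 0, "az": 0, "grip": -1}, {"tx": -0.012, "ty": 0, "tz": -0.0085, "ax": 0, "ay": 0, "az": 0, "grip": -1}, {"tx": -0.019, "ty": 0, "tz": -0.0115, "ax": 0, "ay": 0, "az": 0, "grip": -1}, {"tx": -0.026, "ty": 0, "tz": -0.013, "ax": 0, "ay": 0, "az": 0, "grip": -1}, {"tx": -0.034, "ty": 0, "tz": -0.013, "ax": 0, "ay": 0, "az": 0, "grip": -1}]}}

```text
clock: 23.6
ee_pos: [0.4936, 0.3638, 0.1368]
tool_rot: [1.455, -2.778, 0.003]
force: [-4.6, -7.4, 4.3]
gripper_width: 0.0178
gripper_force: 24.2
```

```bash
python3 - <<'E'
from h import *
for i in range(2):c=env.camera('wrist');
s=env.read_state();print(s['ee_pos'],s['force'],s['gripper_width'],s['gripper_force'])
crop(c,180,80,460,300,2,'w10')
E
```

```text
[0.49407696 0.3648212  0.1365525 ] [-0.52732858 -3.95246156  0.713756  ] 0.01694328627104865 25.62540113925934
```

View pics/w10.png

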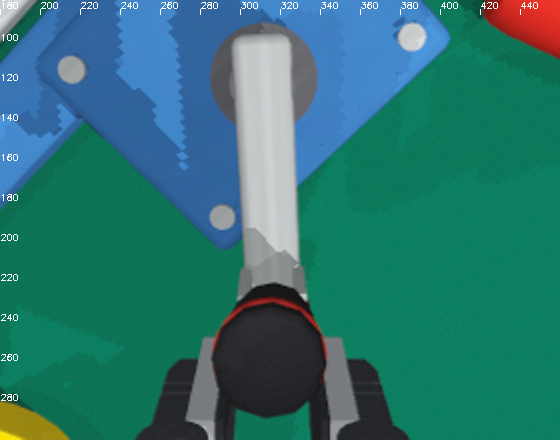

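```bash
python3 - <<'E'
from h import *
c=env.camera('wrist');s=env.read_state();print(s['ee_pos'],s['force'])
print('top',onz(c,(314.5,261),.155),'boss',[onz(c,(310,118),z) for z in(.05,.058)])
print('arm line near hinge',onz(c,(317,205),.07),'inner',onz(c,(310.5,105),.07))
E
```

```text
[0.49408217 0.364873   0.13662548] [-1.48348585 -3.65555722  0.14733726]
top [0.48171083 0.34574652 0.155     ] boss [array([0.46186286, 0.31220856, 0.05      ]), array([0.46145821, 0.31182932, 0.058     ])]
arm line near hinge [0.48539694 0.35329476 0.07      ] inner [0.45682201 0.30596391 0.07      ]
```

```bash
python3 - <<'E'
from h import *
c=env.camera('wrist');s=env.read_state();print(c['position'])
for h in ((.4953,.3617),(.4941,.3649),(.4885,.352)):
    print(h,proj(c,[[*h,.155],[*h,.136],[*h,.097],[*h,.085]]).round(0).tolist())
sc=env.camera('scene');t=env.camera('top')
crop(sc,380,170,450,230,5,'s11')
im=cv2.imread('pics/s11.png');b=cv2.resize(t['color'][190:250,205:275,::-1],None,fx=5,fy=5,interpolation=cv2.INTER_CUBIC);cv2.imwrite('pics/m11.png',np.hstack([im,b]))
for h in ((.4953,.3617),): print(proj(sc,[[*h,.155],[*h,.097]]),proj(t,[[*h,.155],[*h,.097]]))
E
```

```text
[0.45131722 0.3023214  0.25771922]
(0.4953, 0.3617) [[309.0, 315.0], [309.0, 286.0], [311.0, 245.0], [311.0, 236.0]]
(0.4941, 0.3649) [[317.0, 320.0], [316.0, 290.0], [316.0, 248.0], [316.0, 239.0]]
(0.4885, 0.352) [[309.0, 285.0], [309.0, 259.0], [311.0, 223.0], [311.0, 215.0]]
[[441.88889756 179.64627329]
 [437.74866893 195.47272313]] [[215.3776311  205.37629398]
 [219.10260585 208.46773217]]
```

View pics/m11.png

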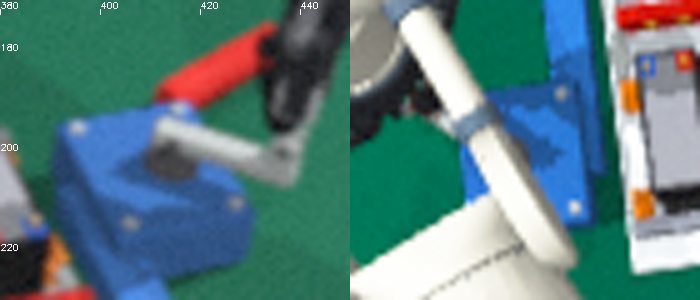

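The handle leans about 15° inward and has slid to the pad edge. I'll open, re-centre on it, grip again and push it outward to its stop.

{"method": "jog_arm", "body": {"grip_force": 40, "motion": [{"tx": 0, "ty": 0, "tz": 0, "ax": 0, "ay": 0, "az": 0, "grip": -0.2}, {"tx": 0, "ty": 0, "tz": 0, "ax": 0, "ay": 0, "az": 0, "grip": -0.2}, {"tx": 0.015, "ty": 0, "tz": 0, "ax": 0, "ay": 0, "az": 0, "grip": -0.2}, {"tx": 0.015, "ty": 0, "tz": 0, "ax": 0, "ay": 0, "az": 0, "grip": -0.2}]}}

```text
clock: 24.4
ee_pos: [0.4861, 0.3529, 0.1378]
tool_rot: [-1.458, 2.782, 0.001]
force: [-0.7, 0.8, 0.2]
gripper_width: 0.0341
gripper_force: 0.0
```

{"method": "jog_arm", "body": {"motion": [{"tx": 0, "ty": 0, "tz": 0, "ax": 0, "ay": 0, "az": 0, "grip": -1}, {"tx": 0, "ty": 0, "tz": 0, "ax": 0, "ay": 0, "az": 0, "grip": -1}, {"tx": 0, "ty": 0, "tz": 0, "ax": 0, "ay": 0, "az": 0, "grip": -1}, {"tx": 0, "ty": 0, "tz": 0, "ax": 0, "ay": 0, "az": 0, "grip": -1}]}}

```text
clock: 24.9
ee_pos: [0.4864, 0.3533, 0.1378]
tool_rot: [-1.458, 2.782, 0.001]
force: [0.4, 0.5, 3.9]
gripper_width: 0.0191
gripper_force: 39.1
```

{"method": "jog_arm", "body": {"motion": [{"tx": -0.004, "ty": 0, "tz": 0, "ax": 0, "ay": 0, "az": 0, "grip": -1}, {"tx": -0.008, "ty": 0, "tz": 0, "ax": 0, "ay": 0, "az": 0, "grip": -1}, {"tx": -0.012, "ty": 0, "tz": 0, "ax": 0, "ay": 0, "az": 0, "grip": -1}, {"tx": -0.015, "ty": 0, "tz": 0, "ax": 0, "ay": 0, "az": 0, "grip": -1}, {"tx": -0.015, "ty": 0, "tz": 0, "ax": 0, "ay": 0, "az": 0, "grip": -1}]}}

```text
clock: 25.52
ee_pos: [0.4943, 0.3639, 0.1377]
tool_rot: [1.456, -2.781, 0.004]
force: [-3.6, -6.7, 6.8]
gripper_width: 0.0187
gripper_force: 39.7
```

```bash
python3 - <<'E'
from h import *
c=env.camera('wrist');s=env.read_state();print(s['ee_pos'],s['force'],s['gripper_width'])
im=c['color'].astype(int);m=((im.max(2)<75)).astype(np.uint8)
# red ring
hsv=cv2.cvtColor(c['color'],cv2.COLOR_RGB2HSV);r=cv2.inRange(hsv,(0,150,80),(8,255,255))|cv2.inRange(hsv,(172,150,80),(180,255,255));r[:200]=0;r[:,:250]=0;r[:,380:]=0
ys,xs=np.nonzero(r);print('red',len(xs),xs.min() if len(xs) else 0,xs.max() if len(xs) else 0,ys.min() if len(ys) else 0,ys.max() if len(ys) else 0)
crop(c,230,150,400,350,2,'w12')
E
```

```text
[0.49434927 0.36383249 0.13776444] [-4.56229669 -6.64138369  6.89583764] 0.01910743252340358
red 357 289 342 262 289
```

View pics/w12.png

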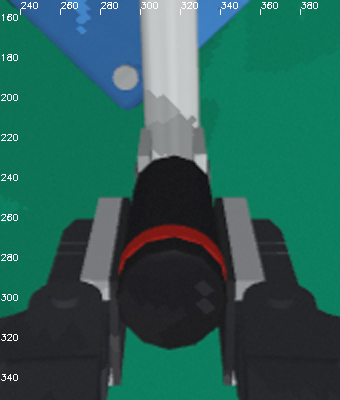

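The disc is now at (316,296), against about 316 expected when upright, so it's still a few degrees short. I'll push it to its stop from the inside with closed fingers.

{"method": "jog_arm", "body": {"motion": [{"tx": 0, "ty": 0, "tz": 0, "ax": 0, "ay": 0, "az": 0, "grip": -0.2}, {"tx": 0, "ty": 0, "tz": 0, "ax": 0, "ay": 0, "az": 0, "grip": -0.2}, {"tx": 0, "ty": 0, "tz": -0.03, "ax": 0, "ay": 0, "az": 0, "grip": -0.2}, {"tx": 0, "ty": 0, "tz": -0.065, "ax": 0, "ay": 0, "az": 0, "grip": -0.2}, {"tx": 0.043, "ty": 0, "tz": -0.065, "ax": 0, "ay": 0, "az": 0, "grip": -1}]}}

```text
clock: 26.2
ee_pos: [0.4717, 0.3315, 0.2049]
tool_rot: [-1.458, 2.777, 0.001]
force: [-0.7, -1.1, -0.4]
gripper_width: 0.017
gripper_force: 0.0
```

{"method": "jog_arm", "body": {"motion": [{"tx": 0, "ty": 0, "tz": 0, "ax": 0, "ay": 0, "az": 0, "grip": -1}, {"tx": 0, "ty": 0, "tz": 0, "ax": 0, "ay": 0, "az": 0, "grip": -1}, {"tx": 0, "ty": 0, "tz": 0.03, "ax": 0, "ay": 0, "az": 0, "grip": -1}, {"tx": 0, "ty": 0, "tz": 0.06, "ax": 0, "ay": 0, "az": 0, "grip": -1}, {"tx": 0, "ty": 0, "tz": 0.06, "ax": 0, "ay": 0, "az": 0, "grip": -1}]}}

```text
clock: 26.82
ee_pos: [0.4692, 0.3297, 0.139]
tool_rot: [1.456, -2.777, 0.0]
force: [0.1, -0.3, 1.1]
gripper_width: -0.0
gripper_force: 0.0
```

{"method": "jog_arm", "body": {"motion": [{"tx": -0.005, "ty": 0, "tz": 0, "ax": 0, "ay": 0, "az": 0, "grip": -1}, {"tx": -0.01, "ty": 0, "tz": 0, "ax": 0, "ay": 0, "az": 0, "grip": -1}, {"tx": -0.014, "ty": 0, "tz": 0, "ax": 0, "ay": 0, "az": 0, "grip": -1}, {"tx": -0.017, "ty": 0, "tz": 0, "ax": 0, "ay": 0, "az": 0, "grip": -1}, {"tx": -0.017, "ty": 0, "tz": 0, "ax": 0, "ay": 0, "az": 0, "grip": -1}]}}

```text
clock: 27.45
ee_pos: [0.4801, 0.3441, 0.1425]
tool_rot: [-1.458, 2.782, 0.0]
force: [-0.4, 0.1, 0.0]
gripper_width: 0.0002
gripper_force: 0.0
```

{"method": "jog_arm", "body": {"motion": [{"tx": -0.002, "ty": 0, "tz": 0, "ax": 0, "ay": 0, "az": 0, "grip": -1}, {"tx": -0.003, "ty": 0, "tz": 0, "ax": 0, "ay": 0, "az": 0, "grip": -1}]}}

```text
clock: 27.7
ee_pos: [0.4815, 0.3461, 0.1424]
tool_rot: [1.458, -2.782, 0.001]
force: [-2.2, -1.8, 2.1]
gripper_width: 0.0002
gripper_force: 1.8
```

{"method": "jog_arm", "body": {"motion": [{"tx": -0.002, "ty": 0, "tz": 0, "ax": 0, "ay": 0, "az": 0, "grip": -1}, {"tx": -0.003, "ty": 0, "tz": 0, "ax": 0, "ay": 0, "az": 0, "grip": -1}, {"tx": -0.004, "ty": 0, "tz": 0, "ax": 0, "ay": 0, "az": 0, "grip": -1}]}}

```text
clock: 28.08
ee_pos: [0.4825, 0.3472, 0.1424]
tool_rot: [1.454, -2.778, 0.005]
force: [-10.1, -12.6, 7.9]
gripper_width: 0.0001
gripper_force: 8.2
```

{"method": "jog_arm", "body": {"motion": [{"tx": -0.002, "ty": 0, "tz": 0, "ax": 0, "ay": 0, "az": 0, "grip": -1}, {"tx": -0.003, "ty": 0, "tz": 0, "ax": 0, "ay": 0, "az": 0, "grip": -1}, {"tx": -0.003, "ty": 0, "tz": 0, "ax": 0, "ay": 0, "az": 0, "grip": -1}]}}

```text
clock: 28.45
ee_pos: [0.4832, 0.3478, 0.1425]
tool_rot: [1.451, -2.774, 0.008]
force: [-14.2, -19.0, 11.1]
gripper_width: -0.0002
gripper_force: 12.2
```

The push reached the stop (24 N), so the handle is upright at about (.495,.364). I back off and re-grip from above.

{"method": "jog_arm", "body": {"motion": [{"tx": 0.008, "ty": 0, "tz": 0, "ax": 0, "ay": 0, "az": 0, "grip": -1}, {"tx": 0.015, "ty": 0, "tz": 0, "ax": 0, "ay": 0, "az": 0, "grip": -1}, {"tx": 0.015, "ty": 0, "tz": -0.03, "ax": 0, "ay": 0, "az": 0, "grip": -0.2}, {"tx": 0.015, "ty": 0, "tz": -0.06, "ax": 0, "ay": 0, "az": 0, "grip": -0.2}, {"tx": 0.015, "ty": 0, "tz": -0.06, "ax": 0, "ay": 0, "az": 0, "grip": -0.2}]}}

```text
clock: 29.08
ee_pos: [0.4781, 0.3406, 0.2058]
tool_rot: [-1.456, 2.777, 0.001]
force: [0.5, 0.5, 0.5]
gripper_width: 0.0341
gripper_force: 0.0
```

```bash
python3 - <<'E'
from h import *
c=env.camera('wrist');s=env.read_state();print(s['ee_pos'],s['force'],s['gripper_width']);go([.4947,.3643,.138])
h=(.4947,.3643);print(proj(c,[[*h,.155],[*h,.085]]))
hsv=cv2.cvtColor(c['color'],cv2.COLOR_RGB2HSV);r=cv2.inRange(hsv,(0,150,80),(8,255,255))|cv2.inRange(hsv,(172,150,80),(180,255,255));r[:,:250]=0;r[:,380:]=0
ys,xs=np.nonzero(r);print('red',xs.min(),xs.max(),ys.min(),ys.max())
E
```

```text
[0.47750009 0.3402867  0.20352235] [-0.12274069 -0.25781269  0.37841824] 0.03408217778822689
go [-0.0293 -0.0004  0.0656] turn [-0.1  0.2  0. ] j6 -1.98
[[315.99320558 285.55519846]
 [316.08762764 235.64733125]]
red 299 332 259 277
```

{"method": "jog_arm", "body": {"motion": [{"tx": -0.0293, "ty": 0, "tz": 0, "ax": 0, "ay": 0, "az": 0, "grip": -0.2}, {"tx": -0.0293, "ty": 0, "tz": 0, "ax": 0, "ay": 0, "az": 0, "grip": -0.2}, {"tx": -0.0293, "ty": 0, "tz": 0.03, "ax": 0, "ay": 0, "az": 0, "grip": -0.2}, {"tx": -0.0293, "ty": 0, "tz": 0.066, "ax": 0, "ay": 0, "az": 0, "grip": -0.2}, {"tx": -0.0293, "ty": 0, "tz": 0.066, "ax": 0, "ay": 0, "az": 0, "grip": -0.2}]}}

```text
clock: 29.75
ee_pos: [0.4916, 0.3623, 0.1314]
tool_rot: [1.454, -2.775, 0.001]
force: [-1.2, -0.3, 0.2]
gripper_width: 0.0339
gripper_force: 0.0
```

{"method": "jog_arm", "body": {"grip_force": 30, "motion": [{"tx": 0, "ty": 0, "tz": 0, "ax": 0, "ay": 0, "az": 0, "grip": -1}, {"tx": 0, "ty": 0, "tz": 0, "ax": 0, "ay": 0, "az": 0, "grip": -1}, {"tx": 0, "ty": 0, "tz": 0, "ax": 0, "ay": 0, "az": 0, "grip": -1}, {"tx": 0, "ty": 0, "tz": 0, "ax": 0, "ay": 0, "az": 0, "grip": -1}]}}

```text
clock: 30.25
ee_pos: [0.4937, 0.3637, 0.1368]
tool_rot: [1.458, -2.783, 0.0]
force: [-2.2, -2.4, -3.4]
gripper_width: 0.0191
gripper_force: 30.9
```

{"method": "jog_arm", "body": {"motion": [{"tx": 0.0029, "ty": -0.0185, "tz": 0, "ax": 0, "ay": 0, "az": 0, "grip": -1}, {"tx": 0.0115, "ty": -0.0353, "tz": 0, "ax": 0, "ay": 0, "az": 0, "grip": -1}, {"tx": 0.0247, "ty": -0.0485, "tz": 0, "ax": 0, "ay": 0, "az": 0, "grip": -1}, {"tx": 0.0415, "ty": -0.0571, "tz": 0, "ax": 0, "ay": 0, "az": 0, "grip": -1}, {"tx": 0.06, "ty": -0.06, "tz": 0, "ax": 0, "ay": 0, "az": 0, "grip": -1}]}}

```text
clock: 30.88
ee_pos: [0.5097, 0.2782, 0.1368]
tool_rot: [-1.455, 2.782, -0.002]
force: [0.7, 1.1, -1.0]
gripper_width: 0.0195
gripper_force: 31.2
```

```bash
python3 - <<'E'
from h import *
c=env.camera('wrist');s=env.read_state();print(s['ee_pos'],s['force'],s['gripper_width']);r=R.from_rotvec(s['tool_rot']);print('force tool',r.inv().apply(s['force']))
crop(c,180,80,460,300,2,'w13')
E
```

```text
[0.50853872 0.27681561 0.13680914] [ 4.62232044 -2.30167978 -2.5913522 ] 0.01918250029486951
force tool [-0.75217473 -5.10566703  2.59712911]
```

View pics/w13.png

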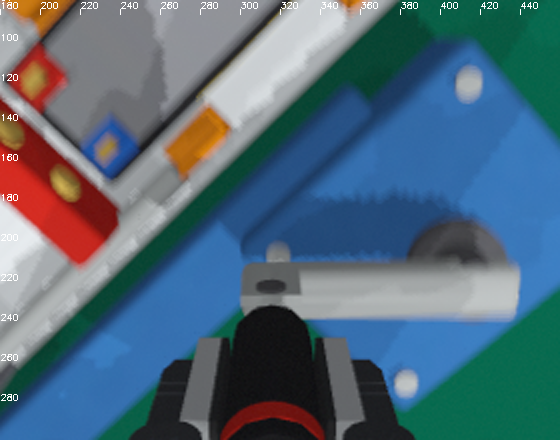

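The crank has turned a quarter with the handle still in the jaws and the arm level in the image. I keep circling.

{"method": "jog_arm", "body": {"motion": [{"tx": 0.0185, "ty": 0.0029, "tz": 0, "ax": 0, "ay": 0, "az": 0, "grip": -1}, {"tx": 0.0353, "ty": 0.0115, "tz": 0, "ax": 0, "ay": 0, "az": 0, "grip": -1}, {"tx": 0.0485, "ty": 0.0247, "tz": 0, "ax": 0, "ay": 0, "az": 0, "grip": -1}, {"tx": 0.0571, "ty": 0.0415, "tz": 0, "ax": 0, "ay": 0, "az": 0, "grip": -1}, {"tx": 0.06, "ty": 0.06, "tz": 0, "ax": 0, "ay": 0, "az": 0, "grip": -1}]}}

```text
clock: 31.55
ee_pos: [0.425, 0.2647, 0.1368]
tool_rot: [-1.456, 2.782, -0.001]
force: [5.0, 3.5, -3.9]
gripper_width: 0.0196
gripper_force: 30.9
```

```bash
python3 - <<'E'
from h import *
for i in range(3):c=env.camera('wrist')
s=env.read_state();print(s['ee_pos'],s['force'],s['gripper_width']);r=R.from_rotvec(s['tool_rot']);print('force tool',r.inv().apply(s['force']))
hsv=cv2.cvtColor(c['color'],cv2.COLOR_RGB2HSV);r=cv2.inRange(hsv,(0,150,80),(8,255,255))|cv2.inRange(hsv,(172,150,80),(180,255,255));r[:240]=0;r[:,:250]=0;r[:,380:]=0
ys,xs=np.nonzero(r);print('red',len(xs),xs.min(),xs.max(),ys.min(),ys.max()); e=s['ee_pos'];print(proj(c,[[e[0],e[1],.155],[e[0],e[1],.09]]))
E
```

```text
[0.42446014 0.26561258 0.13670645] [-1.21628643 -0.71200777 -0.41935067] 0.01941239051031272
force tool [1.27665777 0.59659143 0.41998373]
red 439 289 342 280 306
[[314.95094428 319.58388952]
 [315.04105765 242.21993497]]
```

{"method": "jog_arm", "body": {"motion": [{"tx": -0.0029, "ty": 0.0185, "tz": 0, "ax": 0, "ay": 0, "az": 0, "grip": -1}, {"tx": -0.0115, "ty": 0.0353, "tz": 0, "ax": 0, "ay": 0, "az": 0, "grip": -1}, {"tx": -0.0247, "ty": 0.0485, "tz": 0, "ax": 0, "ay": 0, "az": 0, "grip": -1}, {"tx": -0.0415, "ty": 0.0571, "tz": 0, "ax": 0, "ay": 0, "az": 0, "grip": -1}, {"tx": -0.06, "ty": 0.06, "tz": 0, "ax": 0, "ay": 0, "az": 0, "grip": -1}]}}

```text
clock: 32.33
ee_pos: [0.4118, 0.3487, 0.1367]
tool_rot: [-1.456, 2.781, -0.007]
force: [10.1, -8.8, 0.2]
gripper_width: 0.0189
gripper_force: 31.8
```

{"method": "jog_arm", "body": {"motion": [{"tx": -0.0185, "ty": -0.0029, "tz": 0, "ax": 0, "ay": 0, "az": 0, "grip": -1}, {"tx": -0.0353, "ty": -0.0115, "tz": 0, "ax": 0, "ay": 0, "az": 0, "grip": -1}, {"tx": -0.0485, "ty": -0.0247, "tz": 0, "ax": 0, "ay": 0, "az": 0, "grip": -1}, {"tx": -0.0571, "ty": -0.0415, "tz": 0, "ax": 0, "ay": 0, "az": 0, "grip": -1}, {"tx": -0.06, "ty": -0.06, "tz": 0, "ax": 0, "ay": 0, "az": 0, "grip": -1}]}}

```text
clock: 32.95
ee_pos: [0.4933, 0.3643, 0.1366]
tool_rot: [1.458, -2.78, -0.0]
force: [-5.5, -4.6, 5.4]
gripper_width: 0.0193
gripper_force: 31.8
```

{"method": "jog_arm", "body": {"motion": [{"tx": 0.0029, "ty": -0.0185, "tz": 0, "ax": 0, "ay": 0, "az": 0, "grip": -1}, {"tx": 0.0115, "ty": -0.0353, "tz": 0, "ax": 0, "ay": 0, "az": 0, "grip": -1}, {"tx": 0.0247, "ty": -0.0485, "tz": 0, "ax": 0, "ay": 0, "az": 0, "grip": -1}, {"tx": 0.0415, "ty": -0.0571, "tz": 0, "ax": 0, "ay": 0, "az": 0, "grip": -1}, {"tx": 0.06, "ty": -0.06, "tz": 0, "ax": 0, "ay": 0, "az": 0, "grip": -1}]}}

```text
clock: 33.58
ee_pos: [0.5098, 0.2784, 0.1366]
tool_rot: [-1.455, 2.782, -0.003]
force: [1.5, 1.6, 2.5]
gripper_width: 0.0192
gripper_force: 31.7
```

```bash
python3 - <<'E'
from h import *
for i in range(3):c=env.camera('wrist')
s=env.read_state();print(s['ee_pos'],s['force'],s['gripper_width'],s['clock']);r=R.from_rotvec(s['tool_rot']);print('force tool',r.inv().apply(s['force']))
t=env.camera('top')
b=[rect(t,q,.048) for a,q in blobs(t,(0,150,120),(8,255,255),amin=40,box=(250,170,335,225))];print(b)
E
```

```text
[0.50932247 0.2781741  0.13669183] [ 4.12813359 -4.39017045  2.22753776] 0.01903441456001121 33.725
force tool [ 1.2500538  -5.90121679 -2.21133757]
[(array([0.5449, 0.1282]), array([0.2204, 0.0179]), np.float64(99.2))]
```

{"method": "jog_arm", "body": {"motion": [{"tx": 0.0063, "ty": 0.0003, "tz": 0, "ax": 0, "ay": 0, "az": 0, "grip": -1}, {"tx": 0.0125, "ty": 0.0013, "tz": 0, "ax": 0, "ay": 0, "az": 0, "grip": -1}, {"tx": 0.0185, "ty": 0.0029, "tz": 0, "ax": 0, "ay": 0, "az": 0, "grip": -1}, {"tx": 0.0205, "ty": 0.0036, "tz": 0, "ax": 0, "ay": 0, "az": 0, "grip": -1}, {"tx": 0.0205, "ty": 0.0036, "tz": 0, "ax": 0, "ay": 0, "az": 0, "grip": -1}]}}

```text
clock: 34.4
ee_pos: [0.4952, 0.2644, 0.1367]
tool_rot: [-1.456, 2.782, -0.005]
force: [5.4, -4.8, 2.5]
gripper_width: 0.0189
gripper_force: 31.7
```

{"method": "jog_arm", "body": {"motion": [{"tx": 0.0018, "ty": 0.0007, "tz": 0, "ax": 0, "ay": 0, "az": 0, "grip": -1}, {"tx": 0.0028, "ty": 0.0012, "tz": 0, "ax": 0, "ay": 0, "az": 0, "grip": -1}, {"tx": 0.0028, "ty": 0.0012, "tz": 0, "ax": 0, "ay": 0, "az": 0, "grip": -1}]}}

```text
clock: 34.78
ee_pos: [0.4936, 0.2633, 0.1368]
tool_rot: [-1.455, 2.78, -0.005]
force: [9.1, -2.2, 0.6]
gripper_width: 0.0186
gripper_force: 31.6
```

{"method": "jog_arm", "body": {"motion": [{"tx": 0.0018, "ty": 0.0007, "tz": 0, "ax": 0, "ay": 0, "az": 0, "grip": -1}, {"tx": 0.0028, "ty": 0.0012, "tz": 0, "ax": 0, "ay": 0, "az": 0, "grip": -1}, {"tx": 0.0028, "ty": 0.0012, "tz": 0, "ax": 0, "ay": 0, "az": 0, "grip": -1}]}}

```text
clock: 35.15
ee_pos: [0.4928, 0.2628, 0.1368]
tool_rot: [-1.453, 2.775, -0.004]
force: [16.9, 2.3, -4.8]
gripper_width: 0.0191
gripper_force: 31.5
```

The crank is at its stop: force is rising without further motion, and the arm angle works out to q≈9.0. I release, lift and turn the tool square to the arm.

{"method": "jog_arm", "body": {"motion": [{"tx": -0.003, "ty": -0.001, "tz": 0, "ax": 0, "ay": 0, "az": 0, "grip": -0.1}, {"tx": -0.003, "ty": -0.001, "tz": 0, "ax": 0, "ay": 0, "az": 0, "grip": -0.1}, {"tx": -0.003, "ty": -0.001, "tz": 0, "ax": 0, "ay": 0, "az": 0, "grip": -0.1}, {"tx": -0.003, "ty": -0.001, "tz": -0.04, "ax": 0, "ay": 0, "az": 0, "grip": -0.1}, {"tx": -0.003, "ty": -0.001, "tz": -0.09, "ax": 0, "ay": 0, "az": 0, "grip": -0.1}]}}

```text
clock: 35.78
ee_pos: [0.4907, 0.264, 0.2256]
tool_rot: [1.457, -2.779, -0.001]
force: [0.4, 0.0, 0.1]
gripper_width: 0.0387
gripper_force: 0.0
```

{"method": "jog_arm", "body": {"motion": [{"tx": 0, "ty": 0, "tz": 0, "ax": 0, "ay": 0, "az": 10.5, "grip": -0.1}, {"tx": 0, "ty": 0, "tz": 0, "ax": 0, "ay": 0, "az": 21, "grip": -0.5}, {"tx": 0, "ty": 0, "tz": 0, "ax": 0, "ay": 0, "az": 31.5, "grip": -1}, {"tx": 0, "ty": 0, "tz": 0, "ax": 0, "ay": 0, "az": 42, "grip": -1}, {"tx": 0, "ty": 0, "tz": 0, "ax": 0, "ay": 0, "az": 52, "grip": -1}]}}

```text
clock: 36.4
ee_pos: [0.4913, 0.2643, 0.2262]
tool_rot: [0.082, -3.14, 0.0]
force: [-0.2, -0.4, -0.2]
gripper_width: 0.0
gripper_force: 0.0
```

{"method": "jog_arm", "body": {"motion": [{"tx": 0, "ty": 0, "tz": 0, "ax": 0, "ay": 0, "az": 10.5, "grip": -1}, {"tx": 0, "ty": 0, "tz": 0, "ax": 0, "ay": 0, "az": 21, "grip": -1}, {"tx": 0, "ty": 0, "tz": 0, "ax": 0, "ay": 0, "az": 31.5, "grip": -1}, {"tx": 0, "ty": 0, "tz": 0, "ax": 0, "ay": 0, "az": 42, "grip": -1}, {"tx": 0, "ty": 0, "tz": 0, "ax": 0, "ay": 0, "az": 52, "grip": -1}]}}

```text
clock: 37.02
ee_pos: [0.4913, 0.2643, 0.2262]
tool_rot: [-1.303, -2.858, 0.001]
force: [-1.0, -1.0, -0.1]
gripper_width: 0.0
gripper_force: 0.0
```

```bash
python3 - <<'E'
from h import *
for i in range(3):c=env.camera('wrist')
s=env.read_state();print(s['ee_pos'],s['clock'],s['joints'][5],s['gripper_width'])
a=np.radians(-56.5);d=np.array([np.cos(a),np.sin(a)]);ax=np.array([.4594,.3145])
p=ax+.095*d;go([*p,.21],33.5);print('handle',ax+.06*d, proj(c,[[*(ax+.06*d),.155]]))
crop(c,200,100,440,300,2,'w14')
import pickle;pickle.dump(c,open('w14.pkl','wb'))
t=env.camera('top')
print([rect(t,q,.048) for a,q in blobs(t,(0,150,120),(8,255,255),amin=40,box=(250,170,335,225))])
E
```

```text
[0.49139987 0.2642803  0.22622343] 37.175 -0.2919033006841279 -4.8210611072966636e-05
go [-0.0353 -0.0039  0.0162] turn [-0. -0.  8.] j6 -0.29
handle [0.49251622 0.26446685] [[316.19882234 227.49365781]]
[(array([0.5435, 0.128 ]), array([0.2202, 0.0176]), np.float64(99.2))]
```

View pics/w14.png

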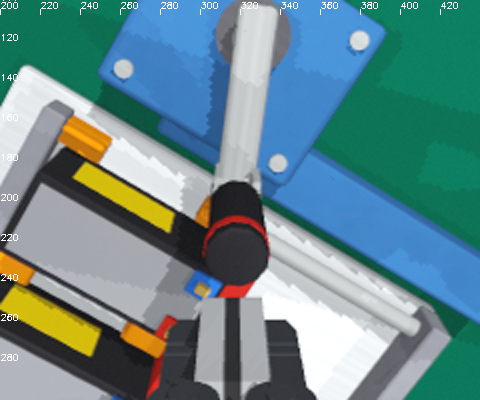

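The handle stands at (317,226) as predicted, and the bar has closed. I go outside it, lower the closed fingers, and push it inward and down.

{"method": "jog_arm", "body": {"motion": [{"tx": -0.035, "ty": -0.004, "tz": 0, "ax": 0, "ay": 0, "az": 8, "grip": -1}, {"tx": -0.035, "ty": -0.004, "tz": 0, "ax": 0, "ay": 0, "az": 8, "grip": -1}, {"tx": -0.035, "ty": -0.004, "tz": 0.03, "ax": 0, "ay": 0, "az": 8, "grip": -1}, {"tx": -0.035, "ty": -0.004, "tz": 0.069, "ax": 0, "ay": 0, "az": 8, "grip": -1}, {"tx": -0.035, "ty": -0.004, "tz": 0.069, "ax": 0, "ay": 0, "az": 8, "grip": -1}]}}

```text
clock: 37.85
ee_pos: [0.5097, 0.2351, 0.1535]
tool_rot: [-1.485, -2.763, 0.008]
force: [-0.1, 0.3, 0.7]
gripper_width: 0.0003
gripper_force: 0.0
```

```bash
python3 - <<'E'
from h import *
s=env.read_state();print(s['ee_pos'],s['force'])
a=np.radians(-56.5);d=np.array([np.cos(a),np.sin(a)]);ax=np.array([.4594,.3145])
for sz,z in((-21,.157),(39,.117)):go([*(ax+(.06-sz/1000)*d),z],33.5)
E
```

```text
[0.50967591 0.23507941 0.15353341] [-0.1121378   0.29545762  0.69406758]
go [ 0.013   0.0019 -0.0035] turn [-0.4 -0.1 -0. ] j6 -0.21
go [0.0729 0.0022 0.0367] turn [-0.4 -0.1 -0. ] j6 -0.21
```

{"method": "jog_arm", "body": {"motion": [{"tx": 0.013, "ty": 0.002, "tz": 0, "ax": 0, "ay": 0, "az": 0, "grip": -1}, {"tx": 0.02, "ty": 0.002, "tz": 0, "ax": 0, "ay": 0, "az": 0, "grip": -1}, {"tx": 0.0265, "ty": 0.002, "tz": 0, "ax": 0, "ay": 0, "az": 0, "grip": -1}, {"tx": 0.033, "ty": 0.002, "tz": 0.001, "ax": 0, "ay": 0, "az": 0, "grip": -1}, {"tx": 0.039, "ty": 0.002, "tz": 0.002, "ax": 0, "ay": 0, "az": 0, "grip": -1}]}}

```text
clock: 38.48
ee_pos: [0.4919, 0.2695, 0.1557]
tool_rot: [1.491, 2.765, 0.001]
force: [0.5, -0.3, 0.8]
gripper_width: -0.0002
gripper_force: 0.6
```

{"method": "jog_arm", "body": {"motion": [{"tx": 0.006, "ty": 0, "tz": 0.003, "ax": 0, "ay": 0, "az": 0, "grip": -1}, {"tx": 0.012, "ty": 0, "tz": 0.006, "ax": 0, "ay": 0, "az": 0, "grip": -1}, {"tx": 0.017, "ty": 0, "tz": 0.01, "ax": 0, "ay": 0, "az": 0, "grip": -1}, {"tx": 0.022, "ty": 0, "tz": 0.0145, "ax": 0, "ay": 0, "az": 0, "grip": -1}, {"tx": 0.026, "ty": 0, "tz": 0.02, "ax": 0, "ay": 0, "az": 0, "grip": -1}]}}

```text
clock: 39.1
ee_pos: [0.4775, 0.2911, 0.135]
tool_rot: [-1.491, -2.765, -0.0]
force: [-0.2, 0.2, 1.1]
gripper_width: 0.0
gripper_force: 0.6
```

{"method": "jog_arm", "body": {"motion": [{"tx": 0.004, "ty": 0, "tz": 0.006, "ax": 0, "ay": 0, "az": 0, "grip": -1}, {"tx": 0.006, "ty": 0, "tz": 0.011, "ax": 0, "ay": 0, "az": 0, "grip": -1}, {"tx": 0.008, "ty": 0, "tz": 0.016, "ax": 0, "ay": 0, "az": 0, "grip": -1}, {"tx": 0.008, "ty": 0, "tz": 0.019, "ax": 0, "ay": 0, "az": 0, "grip": -1}]}}

```text
clock: 39.6
ee_pos: [0.4732, 0.2977, 0.1162]
tool_rot: [-1.491, -2.765, -0.001]
force: [-1.2, 0.8, 7.9]
gripper_width: 0.0001
gripper_force: 4.4
```

{"method": "jog_arm", "body": {"motion": [{"tx": 0, "ty": 0, "tz": 0.001, "ax": 0, "ay": 0, "az": 0, "grip": -1}, {"tx": 0, "ty": 0, "tz": 0.002, "ax": 0, "ay": 0, "az": 0, "grip": -1}]}}

```text
clock: 39.85
ee_pos: [0.4739, 0.2982, 0.1162]
tool_rot: [1.491, 2.764, 0.005]
force: [-1.4, 0.7, 9.7]
gripper_width: 0.0
gripper_force: 4.6
```

{"method": "jog_arm", "body": {"motion": [{"tx": 0, "ty": 0, "tz": 0.002, "ax": 0, "ay": 0, "az": 0, "grip": -1}, {"tx": 0, "ty": 0, "tz": 0.003, "ax": 0, "ay": 0, "az": 0, "grip": -1}]}}

```text
clock: 40.1
ee_pos: [0.4747, 0.2989, 0.1156]
tool_rot: [1.489, 2.763, 0.011]
force: [-1.1, 2.2, 16.3]
gripper_width: 0.0
gripper_force: 8.3
```

{"method": "jog_arm", "body": {"motion": [{"tx": 0, "ty": 0, "tz": -0.03, "ax": 0, "ay": 0, "az": 0, "grip": -1}, {"tx": 0, "ty": 0, "tz": -0.09, "ax": 0, "ay": 0, "az": 0, "grip": -1}, {"tx": 0, "ty": 0, "tz": -0.14, "ax": 0, "ay": 0, "az": 0, "grip": 0}, {"tx": 0, "ty": 0, "tz": -0.18, "ax": 0, "ay": 0, "az": -9, "grip": 0}, {"tx": 0, "ty": 0, "tz": -0.2, "ax": 0, "ay": 0, "az": -18, "grip": 0}]}}

```text
clock: 40.72
ee_pos: [0.4737, 0.2975, 0.3145]
tool_rot: [1.032, 2.964, 0.005]
force: [1.3, 1.0, -0.5]
gripper_width: 0.0429
gripper_force: 0.0
```

```bash
python3 - <<'E'
from h import *
for i in range(4):c=env.camera('wrist')
t=env.camera('top');sc=env.camera('scene');s=env.read_state();print(s['ee_pos'],s['clock'])
a=cv2.resize(c['color'][:,:,::-1],(480,300));b=cv2.resize(sc['color'][170:280,290:460,::-1],(460,298));d=cv2.resize(t['color'][150:260,205:345,::-1],(320,251))
im=np.zeros((600,800,3),np.uint8);im[:300,:480]=a;im[300:598,:460]=b;im[:251,480:]=d;cv2.imwrite('pics/m15.png',im)
import pickle;pickle.dump((c,t,sc),open('m15.pkl','wb'))
for a,b in blobs(t,(0,0,110),(180,60,200),amin=80,box=(250,150,340,250)): print(int(a),*rect(t,b,.062))
E
```

```text
[0.47310561 0.29725154 0.30931616] 41.025
116 [0.4169 0.2375] [0.1031 0.0474] 2.9
225 [0.4793 0.1978] [0.0908 0.0403] 4.9
230 [0.4912 0.1251] [0.0915 0.0426] 9.3
225 [0.5043 0.0453] [0.0917 0.0422] 9.3
258 [0.6328 0.1421] [0.24   0.0329] 99.1
```

View pics/m15.png

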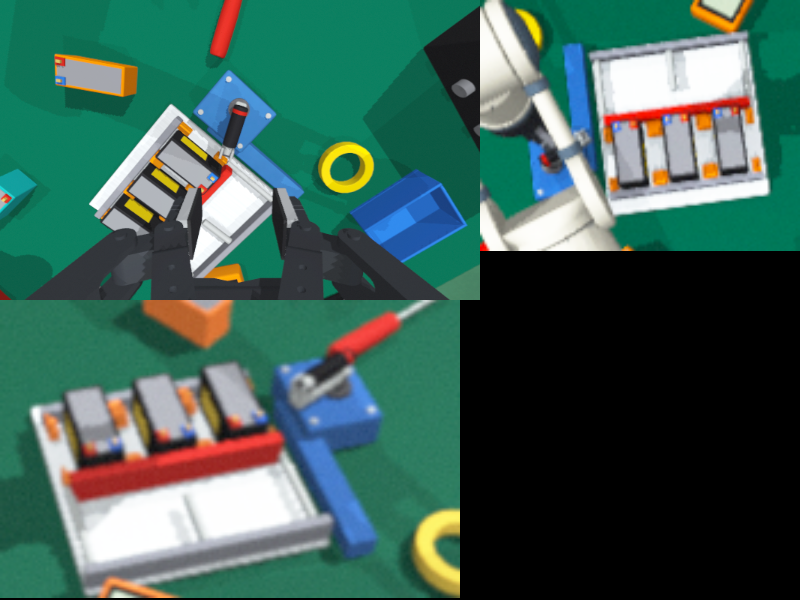

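The batteries are clamped between bar and stop with the bar closed, and the handle is flat. The caddy and rack come next; I'll measure them numerically with masks, from both fixed cameras.

```bash
python3 - <<'E'
from h import *
import pickle
c,t,sc=pickle.load(open('m15.pkl','rb'))
hsv=cv2.cvtColor(t['color'],cv2.COLOR_RGB2HSV)
print('tray',[(int(a),b.mean(0).round(1),rect(t,b,.04)) for a,b in blobs(t,(0,150,90),(8,255,255),amin=60,box=(405,200,465,260))])
print('hook',[(int(a),b.round(1).tolist(),rect(t,b,.13)) for a,b in blobs(t,(0,0,195),(180,40,255),amin=30,box=(425,198,470,232))])
print('rail',[(int(a),b.round(1).tolist(),rect(t,b,.176)) for a,b in blobs(t,(0,0,170),(180,40,255),amin=20,box=(400,145,466,200))])
print('strip',[(int(a),b.round(1).tolist(),rect(t,b,.09)) for a,b in blobs(t,(20,130,100),(35,255,255),amin=30,box=(395,150,466,205))])
print('s hook',[(int(a),b.round(1).tolist()) for a,b in blobs(sc,(0,0,160),(180,40,255),amin=30,box=(125,190,200,250))])
print('s strip',[(int(a),b.round(1).tolist()) for a,b in blobs(sc,(20,130,100),(35,255,255),amin=30,box=(125,190,220,280))])
print('tri rail',tri([(t,(412.7,158.3)),(sc,(193.5,242.5))]),tri([(t,(460.7,193.3)),(sc,(134,210))]))
s=env.read_state();print(s['joints'],s['ee_pos'])
E
```

```text
tray [(720, array([437.4, 230.1], dtype=float32), (array([ 0.4472, -0.3739]), array([0.1204, 0.0769]), np.float64(81.3)))]
hook [(259, [[432.79998779296875, 214.1999969482422], [434.6000061035156, 203.3000030517578], [459.8999938964844, 207.3000030517578], [458.1000061035156, 218.1999969482422]], (array([ 0.4989, -0.383 ]), array([0.0822, 0.0366]), np.float64(81.9)))]
rail [(182, [[410.8999938964844, 158.1999969482422], [413.0, 155.3000030517578], [460.6000061035156, 191.3000030517578], [458.5, 194.10000610351562]], (array([ 0.607 , -0.3399]), array([0.1879, 0.0118]), np.float64(52.3)))]
strip [(270, [[404.0, 166.6999969482422], [407.29998779296875, 162.39999389648438], [453.3999938964844, 197.39999389648438], [450.1000061035156, 201.6999969482422]], (array([ 0.6028, -0.3362]), array([0.1922, 0.019 ]), np.float64(52.3)))]
s hook [(1137, [[133.89999389648438, 209.39999389648438], [157.39999389648438, 184.60000610351562], [202.60000610351562, 227.5], [179.10000610351562, 252.3000030517578]])]
s strip [(399, [[144.0, 235.60000610351562], [148.10000610351562, 228.6999969482422], [199.89999389648438, 260.1000061035156], [195.8000030517578, 267.0]])]
tri rail [ 0.66280732 -0.26761809  0.16150032] [ 0.55027645 -0.42197651  0.16642323]
[ 5.00074880e-01  1.01721122e-03  1.22384360e+00  6.98886934e-06
  1.91970492e+00 -3.93105134e-01] [0.47310561 0.29725154 0.30931616]
```

{"method": "jog_arm", "body": {"motion": [{"tx": -0.03, "ty": -0.04, "tz": 0, "ax": 0, "ay": 0, "az": -8, "grip": 0}, {"tx": -0.06, "ty": -0.075, "tz": 0, "ax": 0, "ay": 0, "az": -16, "grip": 0}, {"tx": -0.09, "ty": -0.113, "tz": 0, "ax": 0, "ay": 0, "az": -24, "grip": 0}, {"tx": -0.1366, "ty": -0.1725, "tz": 0, "ax": 0, "ay": 0, "az": -30, "grip": 0}, {"tx": -0.1366, "ty": -0.1725, "tz": 0, "ax": 0, "ay": 0, "az": -30, "grip": 0}]}}

```text
clock: 41.65
ee_pos: [0.4718, 0.0745, 0.31]
tool_rot: [-0.246, -3.13, 0.002]
force: [-0.3, 1.1, -1.4]
gripper_width: 0.0427
gripper_force: 0.0
```

{"method": "jog_arm", "body": {"motion": [{"tx": -0.005, "ty": -0.055, "tz": 0, "ax": 0, "ay": 0, "az": 0, "grip": 0}, {"tx": -0.01, "ty": -0.11, "tz": 0, "ax": 0, "ay": 0, "az": 0, "grip": 0}, {"tx": -0.015, "ty": -0.165, "tz": 0, "ax": 0, "ay": 0, "az": 0, "grip": 0}, {"tx": -0.02, "ty": -0.226, "tz": 0.01, "ax": 0, "ay": 0, "az": 0, "grip": 0}, {"tx": -0.02, "ty": -0.226, "tz": 0.02, "ax": 0, "ay": 0, "az": 0, "grip": 0}]}}

```text
clock: 42.28
ee_pos: [0.4573, -0.1519, 0.2893]
tool_rot: [-0.25, -3.129, -0.001]
force: [0.4, 1.1, 0.0]
gripper_width: 0.0427
gripper_force: 0.0
```

{"method": "jog_arm", "body": {"motion": [{"tx": -0.005, "ty": -0.055, "tz": 0, "ax": 0, "ay": 0, "az": 0, "grip": 0}, {"tx": -0.01, "ty": -0.11, "tz": 0, "ax": 0, "ay": 0, "az": 0, "grip": 0}, {"tx": -0.015, "ty": -0.165, "tz": 0, "ax": 0, "ay": 0, "az": 0, "grip": 0}, {"tx": -0.02, "ty": -0.226, "tz": 0.01, "ax": 0, "ay": 0, "az": 0, "grip": 0}, {"tx": -0.02, "ty": -0.226, "tz": 0.02, "ax": 0, "ay": 0, "az": 0, "grip": 0}]}}

```text
clock: 42.9
ee_pos: [0.4434, -0.3772, 0.268]
tool_rot: [-0.245, -3.129, -0.004]
force: [-0.5, -0.4, -0.5]
gripper_width: 0.0428
gripper_force: 0.0
```

```bash
python3 - <<'E'
from h import *
import pickle
for i in range(4):c=env.camera('wrist')
s=env.read_state();print(s['ee_pos'],s['clock'],s['joints'][5]);pickle.dump(c,open('w16.pkl','wb'))
go([.4475,-.375,.27],81.7)
def P(n,bl,z):
    for a,b in bl: print(n,int(a),b.round(0).tolist(),*rect(c,b,z))
P('tray',blobs(c,(0,150,70),(8,255,255),amin=200),.04)
P('light',blobs(c,(0,0,175),(180,40,255),amin=200),.13)
P('rail',blobs(c,(0,0,120),(180,40,255),amin=300),.176)
P('dark',blobs(c,(0,0,0),(180,255,45),amin=150,amax=8000),.15)
P('strip',blobs(c,(20,130,100),(35,255,255),amin=300),.09)
print(proj(c,[[.4475,-.375,.15],[.4475,-.375,.04],[.498,-.382,.13],[.606,-.341,.176]]).round(0))
E
```

```text
[ 0.44433937 -0.37354752  0.27123365] 43.1 -2.178749318959055
go [-0.0033 -0.001   0.0012] turn [ 0.1 -0.  -0.3] j6 -2.18
tray 809 [[330.0, 170.0], [366.0, 170.0], [366.0, 207.0], [330.0, 207.0]] [ 0.4701 -0.3422] [0.0397 0.0371] 173.8
tray 2063 [[258.0, 138.0], [367.0, 136.0], [368.0, 206.0], [259.0, 208.0]] [ 0.4479 -0.376 ] [0.1094 0.0748] 82.3
light 364 [[-0.0, 363.0], [19.0, 363.0], [19.0, 399.0], [-0.0, 399.0]] [ 0.5832 -0.6868] [0.0443 0.0178] 157.0
light 855 [[278.0, 356.0], [285.0, 342.0], [346.0, 369.0], [339.0, 383.0]] [ 0.6055 -0.4004] [0.064  0.0172] 52.8
light 531 [[369.0, 251.0], [385.0, 247.0], [398.0, 300.0], [383.0, 304.0]] [ 0.5253 -0.3264] [0.0524 0.0129] 7.8
light 565 [[233.0, 300.0], [246.0, 247.0], [262.0, 251.0], [249.0, 304.0]] [ 0.5079 -0.4412] [0.0524 0.0133] 155.4
light 1840 [[399.0, 235.0], [407.0, 206.0], [516.0, 236.0], [508.0, 265.0]] [ 0.4981 -0.2625] [0.0955 0.0254] 65.5
light 5767 [[264.0, 208.0], [362.0, 207.0], [363.0, 276.0], [265.0, 278.0]] [ 0.4863 -0.3811] [0.0778 0.0621] 82.0
light 504 [[283.0, 146.0], [304.0, 145.0], [304.0, 171.0], [284.0, 
[... 1651 characters left out ...]
0, 280.0], [33.0, 344.0], [27.0, 347.0]] [ 0.5026 -0.6289] [0.0612 0.0064] 0.0
dark 553 [[361.0, 257.0], [374.0, 256.0], [381.0, 336.0], [368.0, 337.0]] [ 0.5316 -0.3413] [0.0741 0.01  ] 178.9
dark 1547 [[131.0, 238.0], [171.0, 225.0], [190.0, 281.0], [150.0, 294.0]] [ 0.4731 -0.4983] [0.048  0.0335] 1.6
dark 2736 [[-33.0, 278.0], [27.0, 124.0], [152.0, 172.0], [92.0, 326.0]] [ 0.4381 -0.5668] [0.1405 0.0869] 138.5
dark 269 [[281.0, 186.0], [315.0, 153.0], [329.0, 168.0], [295.0, 200.0]] [ 0.425  -0.3778] [0.0339 0.0141] 124.7
strip 1548 [[287.0, 290.0], [295.0, 273.0], [379.0, 314.0], [371.0, 331.0]] [ 0.5712 -0.3735] [0.0967 0.0208] 52.6
[[313. 206.]
 [314. 173.]
 [314. 256.]
 [386. 397.]]
```

{"method": "jog_arm", "body": {"motion": [{"tx": -0.03, "ty": 0.024, "tz": -0.02, "ax": 0, "ay": 0, "az": 10, "grip": 0}, {"tx": -0.06, "ty": 0.05, "tz": -0.04, "ax": 0, "ay": 0, "az": 20, "grip": 0}, {"tx": -0.09, "ty": 0.073, "tz": -0.04, "ax": 0, "ay": 0, "az": 29.3, "grip": 0}, {"tx": -0.09, "ty": 0.073, "tz": -0.04, "ax": 0, "ay": 0, "az": 29.3, "grip": 0}, {"tx": -0.09, "ty": 0.073, "tz": -0.04, "ax": 0, "ay": 0, "az": 29.3, "grip": 0}]}}

```text
clock: 43.72
ee_pos: [0.5435, -0.3158, 0.3121]
tool_rot: [1.017, 2.972, -0.001]
force: [-0.2, 0.4, 0.5]
gripper_width: 0.0427
gripper_force: 0.0
```

```bash
python3 - <<'E'
from h import *
for i in range(4):c=env.camera('wrist')
s=env.read_state();print(s['ee_pos'],s['clock'],c['position'])
n=np.array([.7955,-.606]);m=np.array([.606,.7955])
def P(nm,bl,z):
    for a,b in bl:
        r=rect(c,b,z)
        if 45<r[2]<60: 
            pr=[(onz(c,p,z)[:2]@n).round(4) for p in b]; print(nm,int(a),b.round(0).tolist(),*r,'perp',min(pr),max(pr),'along',(r[0]@m).round(4))
P('light',blobs(c,(0,0,150),(180,40,255),amin=200),.174)
P('strip',blobs(c,(20,130,100),(35,255,255),amin=300),.09)
print('pred rail ends',proj(c,[[*(.69*n+(.0975+d)*m),.174] for d in(-.094,0,.094)]).round(0).tolist())
hsv=cv2.cvtColor(c['color'],cv2.COLOR_RGB2HSV)
for u in(250,320,390): print(u,[(v,hsv[v,u,1],hsv[v,u,2]) for v in range(180,330,6)])
go([.449,-.376,.27],82)
E
```

```text
[ 0.54272177 -0.31724261  0.31178998] 43.925 [ 0.48283365 -0.26934988  0.43273284]
light 1250 [[269.0, 263.0], [363.0, 262.0], [363.0, 276.0], [269.0, 276.0]] [ 0.5947 -0.3566] [0.0783 0.0129] 52.5 perp 0.6826 0.6957 along 0.0767
light 723 [[395.0, 262.0], [455.0, 262.0], [455.0, 275.0], [395.0, 275.0]] [ 0.6503 -0.2843] [0.05   0.0127] 52.0 perp 0.683 0.6963 along 0.1679
strip 2486 [[247.0, 218.0], [425.0, 217.0], [425.0, 232.0], [247.0, 233.0]] [ 0.6026 -0.3352] [0.1879 0.0173] 52.4 perp 0.6734 0.6917 along 0.0985
pred rail ends [[229.0, 271.0], [341.0, 270.0], [453.0, 269.0]]
250 [(180, np.uint8(0), np.uint8(255)), (186, np.uint8(0), np.uint8(255)), (192, np.uint8(1), np.uint8(255)), (198, np.uint8(12), np.uint8(127)), (204, np.uint8(12), np.uint8(125)), (210, np.uint8(15), np.uint8(69)), (216, np.uint8(11), np.uint8(92)), (222, np.uint8(132), np.uint8(135)), (228, np.uint8(255), np.uint8(255)), (234, np.uint8(12), np.uint8(64)), (240, np.uint8(138), np.uint8(89)), (246, np.uint8(215), np.uint8(101)), (252, np.uint8(206), np.uint8(110)), (258, np.uint8(10), np.uint8(178)), (264, n
[... 1543 characters left out ...]
(222, np.uint8(246), np.uint8(215)), (228, np.uint8(255), np.uint8(255)), (234, np.uint8(19), np.uint8(93)), (240, np.uint8(15), np.uint8(123)), (246, np.uint8(11), np.uint8(136)), (252, np.uint8(15), np.uint8(132)), (258, np.uint8(16), np.uint8(124)), (264, np.uint8(26), np.uint8(58)), (270, np.uint8(30), np.uint8(59)), (276, np.uint8(11), np.uint8(145)), (282, np.uint8(10), np.uint8(173)), (288, np.uint8(9), np.uint8(173)), (294, np.uint8(10), np.uint8(173)), (300, np.uint8(26), np.uint8(59)), (306, np.uint8(30), np.uint8(60)), (312, np.uint8(30), np.uint8(59)), (318, np.uint8(30), np.uint8(60)), (324, np.uint8(30), np.uint8(59))]
go [ 0.0377 -0.104   0.0418] turn [ -0.   0. -30.] j6 -1.49
```

{"method": "jog_arm", "body": {"motion": [{"tx": 0.013, "ty": -0.035, "tz": 0, "ax": 0, "ay": 0, "az": -10, "grip": 0.1}, {"tx": 0.026, "ty": -0.07, "tz": 0.02, "ax": 0, "ay": 0, "az": -20, "grip": 0.1}, {"tx": 0.038, "ty": -0.104, "tz": 0.042, "ax": 0, "ay": 0, "az": -30, "grip": 0.1}, {"tx": 0.038, "ty": -0.104, "tz": 0.042, "ax": 0, "ay": 0, "az": -30, "grip": 0.1}, {"tx": 0.038, "ty": -0.104, "tz": 0.042, "ax": 0, "ay": 0, "az": -30, "grip": 0.1}]}}

```text
clock: 44.55
ee_pos: [0.4495, -0.3756, 0.2701]
tool_rot: [0.223, 3.133, -0.0]
force: [-0.3, 0.4, 0.7]
gripper_width: 0.0469
gripper_force: 0.0
```

```bash
python3 - <<'E'
from h import *
for i in range(3):c=env.camera('wrist')
go([.449,-.376,.133],82);s=env.read_state();print(s['ee_pos'])
hsv=cv2.cvtColor(c['color'],cv2.COLOR_RGB2HSV)
# post: dark pixels near predicted top
q=proj(c,[[.449,-.376,.15],[.449,-.376,.1]]);print(q)
u,v=int(q[0,0]),int(q[0,1])
for r in range(v-30,v+20,5): print(r,''.join('#' if x<60 else ('+' if x<110 else '.') for x in hsv[r,u-50:u+50,2]))
E
```

```text
go [ 0.0014 -0.0008  0.1375] turn [-0.   0.1  0. ] j6 -2.18
[ 0.45030828 -0.37521939  0.27047438]
[[313.86419054 199.06712053]
 [314.17308791 181.96309349]]
169 ...................+++++++++++++++.++##############################.................................
174 .............+........+++++++++++++################################+......+.........................
179 ..............................+++++#################################+......++.......................
184 ..................................###################################...............................
189 .................................#####################################..............................
194 ...............................+##++++++++++++++++++++++++++++++++++++#.............................
199 ................................##++++++++++++++++++++++++++++++++++++#.............................
204 ................................##+++++++++++++++++++++++++++++++++++++.............................
209 ....................................................................................................
214 ....................................................................................................
```

The post top is exactly where predicted. I descend, grip and lift.

{"method": "jog_arm", "body": {"motion": [{"tx": 0.001, "ty": -0.001, "tz": 0.04, "ax": 0, "ay": 0, "az": 0, "grip": 0.1}, {"tx": 0.001, "ty": -0.001, "tz": 0.08, "ax": 0, "ay": 0, "az": 0, "grip": 0.1}, {"tx": 0.001, "ty": -0.001, "tz": 0.12, "ax": 0, "ay": 0, "az": 0, "grip": 0.1}, {"tx": 0.001, "ty": -0.001, "tz": 0.137, "ax": 0, "ay": 0, "az": 0, "grip": 0.1}, {"tx": 0.001, "ty": -0.001, "tz": 0.137, "ax": 0, "ay": 0, "az": 0, "grip": 0.1}]}}

```text
clock: 45.32
ee_pos: [0.4485, -0.3758, 0.1318]
tool_rot: [-0.218, -3.133, -0.002]
force: [0.9, -0.1, -0.8]
gripper_width: 0.0468
gripper_force: 0.0
```

{"method": "jog_arm", "body": {"grip_force": 70, "motion": [{"tx": 0, "ty": 0, "tz": 0, "ax": 0, "ay": 0, "az": 0, "grip": 0.1}, {"tx": 0, "ty": 0, "tz": 0, "ax": 0, "ay": 0, "az": 0, "grip": -1}, {"tx": 0, "ty": 0, "tz": 0, "ax": 0, "ay": 0, "az": 0, "grip": -1}, {"tx": 0, "ty": 0, "tz": 0, "ax": 0, "ay": 0, "az": 0, "grip": -1}, {"tx": 0, "ty": 0, "tz": 0, "ax": 0, "ay": 0, "az": 0, "grip": -1}]}}

```text
clock: 45.95
ee_pos: [0.4492, -0.3768, 0.1348]
tool_rot: [0.218, 3.131, -0.003]
force: [-0.0, 0.5, 6.6]
gripper_width: 0.029
gripper_force: 70.2
```

{"method": "jog_arm", "body": {"motion": [{"tx": 0, "ty": 0, "tz": -0.03, "ax": 0, "ay": 0, "az": 0, "grip": -1}, {"tx": 0, "ty": 0, "tz": -0.06, "ax": 0, "ay": 0, "az": 0, "grip": -1}, {"tx": 0, "ty": 0, "tz": -0.09, "ax": 0, "ay": 0, "az": 0, "grip": -1}, {"tx": 0, "ty": 0, "tz": -0.112, "ax": 0, "ay": 0, "az": 0, "grip": -1}, {"tx": 0, "ty": 0, "tz": -0.112, "ax": 0, "ay": 0, "az": 0, "grip": -1}]}}

```text
clock: 46.58
ee_pos: [0.4488, -0.3769, 0.2464]
tool_rot: [0.219, 3.131, -0.004]
force: [-0.5, -0.6, -2.4]
gripper_width: 0.029
gripper_force: 69.8
```

```bash
python3 - <<'E'
from h import *
s=env.read_state();print(s['ee_pos'],s['force'],s['gripper_width'],s['clock']);go([.5673,-.3088,.245],52.5)
E
```

```text
[ 0.44877521 -0.37686316  0.24637754] [-0.45460149 -0.60343871 -2.42468009] 0.028996422885329835 46.575
go [-0.1079  0.0839  0.0015] turn [-0.1  0.2 29.5] j6 -2.19
```

{"method": "jog_arm", "body": {"motion": [{"tx": -0.012, "ty": 0.022, "tz": 0, "ax": 0, "ay": 0, "az": 6, "grip": -1}, {"tx": -0.025, "ty": 0.044, "tz": 0, "ax": 0, "ay": 0, "az": 13, "grip": -1}, {"tx": -0.038, "ty": 0.066, "tz": 0, "ax": 0, "ay": 0, "az": 20, "grip": -1}, {"tx": -0.05, "ty": 0.088, "tz": 0, "ax": 0, "ay": 0, "az": 26, "grip": -1}, {"tx": -0.062, "ty": 0.11, "tz": 0, "ax": 0, "ay": 0, "az": 29.5, "grip": -1}]}}

```text
clock: 47.2
ee_pos: [0.525, -0.2752, 0.242]
tool_rot: [-1.012, -2.971, -0.001]
force: [0.5, -0.1, -3.5]
gripper_width: 0.0291
gripper_force: 69.8
```

{"method": "jog_arm", "body": {"motion": [{"tx": 0, "ty": 0, "tz": 0, "ax": 0, "ay": 0, "az": 0, "grip": -1}, {"tx": -0.015, "ty": 0, "tz": 0, "ax": 0, "ay": 0, "az": 0, "grip": -1}, {"tx": -0.03, "ty": 0, "tz": 0, "ax": 0, "ay": 0, "az": 0, "grip": -1}, {"tx": -0.043, "ty": 0, "tz": 0, "ax": 0, "ay": 0, "az": 0, "grip": -1}, {"tx": -0.043, "ty": 0, "tz": 0, "ax": 0, "ay": 0, "az": 0, "grip": -1}]}}

```text
clock: 47.82
ee_pos: [0.5587, -0.303, 0.2424]
tool_rot: [-1.009, -2.972, -0.0]
force: [0.4, -0.0, -2.7]
gripper_width: 0.0291
gripper_force: 70.0
```

```bash
python3 - <<'E'
from h import *
for i in range(2):c=env.camera('wrist')
s=env.read_state();print(s['ee_pos'],s['force'],s['clock']);go([.5673,-.3088,.245],52.5)
# hook top outline in wrist view, at its height
zt=s['ee_pos'][2]-.0048
n=np.array([.7934,-.6088]);m=np.array([.6088,.7934])
for a,b in blobs(c,(0,0,150),(180,40,255),amin=300):
    P=np.array([onz(c,p,zt)[:2] for p in b]);print(int(a),b.round(0).tolist(),'perp',(P@n).round(3).tolist(),'along',(P@m).round(3).tolist())
print('grip perp',s['ee_pos'][:2]@n)
E
```

```text
[ 0.55847485 -0.30241939  0.24333418] [-0.14147314 -0.46954145 -3.11498458] 47.925
go [-0.0109  0.0003 -0.0017] turn [-0.  -0.1  0. ] j6 -1.47
3689 [[268.0, 376.0], [268.0, 329.0], [364.0, 329.0], [363.0, 377.0]] perp [0.673, 0.648, 0.648, 0.674] along [0.079, 0.08, 0.121, 0.122]
420 [[384.0, 264.0], [409.0, 264.0], [409.0, 287.0], [384.0, 287.0]] perp [0.617, 0.617, 0.628, 0.628] along [0.128, 0.138, 0.139, 0.129]
4738 [[569.0, 263.0], [639.0, 263.0], [639.0, 361.0], [569.0, 361.0]] perp [0.617, 0.617, 0.665, 0.665] along [0.203, 0.231, 0.245, 0.213]
596 [[353.0, 249.0], [369.0, 246.0], [378.0, 298.0], [362.0, 301.0]] perp [0.611, 0.609, 0.633, 0.634] along [0.115, 0.122, 0.127, 0.12]
603 [[253.0, 299.0], [262.0, 246.0], [279.0, 249.0], [270.0, 301.0]] perp [0.633, 0.609, 0.611, 0.635] along [0.074, 0.079, 0.086, 0.081]
837 [[488.0, 237.0], [524.0, 200.0], [546.0, 222.0], [510.0, 259.0]] perp [0.605, 0.59, 0.599, 0.615] along [0.168, 0.18, 0.19, 0.179]
1216 [[270.0, 167.0], [302.0, 165.0], [304.0, 206.0], [271.0, 207.0]] perp [0.577, 0.577, 0.593, 0.593] along [0.084, 0.096, 0.096, 0.084]
2913 [[311.0, 116.0], [449.0, 82.0], [458.0, 119.0], [320.0, 153.0]] perp [0.559, 0.548, 0.56, 0.572] along [0.099, 0.146, 0.151, 0.102]
454 [[614.0, -0.0], [639.0, -0.0], [639.0, 35.0], [614.0, 35.0]] perp [0.523, 0.523, 0.533, 0.533] along [0.197, 0.205, 0.208, 0.199]
grip perp 0.6272068698417013
```

{"method": "jog_arm", "body": {"motion": [{"tx": -0.011, "ty": 0, "tz": 0, "ax": 0, "ay": 0, "az": 0, "grip": -1}, {"tx": -0.011, "ty": 0, "tz": 0, "ax": 0, "ay": 0, "az": 0, "grip": -1}, {"tx": -0.011, "ty": 0, "tz": 0.015, "ax": 0, "ay": 0, "az": 0, "grip": -1}, {"tx": -0.011, "ty": 0, "tz": 0.025, "ax": 0, "ay": 0, "az": 0, "grip": -1}, {"tx": -0.011, "ty": 0, "tz": 0.025, "ax": 0, "ay": 0, "az": 0, "grip": -1}]}}

```text
clock: 48.55
ee_pos: [0.5673, -0.3084, 0.217]
tool_rot: [-1.008, -2.972, -0.001]
force: [-0.9, 0.5, -3.3]
gripper_width: 0.0292
gripper_force: 70.1
```

```bash
python3 - <<'E'
from h import *
import pickle
s=env.read_state();print(s['ee_pos'],s['force'],s['clock']);go([.5673,-.3088,.19],52.5)
# check in the scene camera: far face of hook lip (white) against the rail
sc=env.camera('scene');n=np.array([.7934,-.6088]);m=np.array([.6088,.7934])
e=s['ee_pos'];g=np.array(e[:2]);lip=g+.066*n
print('pred lip corners top/bottom',proj(sc,[[*(lip+k*.04*m),e[2]-.0048-dz] for dz in(0,.03) for k in(-1,1)]).round(1).tolist())
print('rail',proj(sc,[[.6079+k*.094*.6088,-.3399+k*.094*.7934,.17] for k in(-1,1)]).round(1).tolist())
for a,b in blobs(sc,(0,0,150),(180,45,255),amin=30,box=(125,150,230,260)): print(int(a),b.round(1).tolist())
g2=cv2.cvtColor(sc['color'],cv2.COLOR_RGB2HSV)[180:250:2,125:215]
for i,r in enumerate(g2): print(180+2*i,''.join('W' if p[1]<45 and p[2]>185 else 'w' if p[1]<45 and p[2]>140 else 'g' if p[1]<60 and p[2]>60 else 'R' if p[0]<8 and p[1]>140 else 'Y' if 18<p[0]<36 and p[1]>120 else '.' if p[1]>100 else 'k' for p in r))
E
```

```text
[ 0.56727033 -0.30839646  0.21704464] [-0.89715416  0.45757998 -3.28513052] 48.55
go [-0.0004 -0.0003  0.027 ] turn [-0.  -0.2  0. ] j6 -1.47
pred lip corners top/bottom [[141.8, 208.9], [165.8, 222.7], [145.8, 217.9], [169.3, 231.7]]
rail [[137.2, 208.9], [192.2, 240.8]]
160 [[205.0, 247.6999969482422], [206.6999969482422, 238.0], [231.10000610351562, 242.3000030517578], [229.3000030517578, 252.10000610351562]]
995 [[134.3000030517578, 210.0], [150.5, 191.8000030517578], [201.3000030517578, 236.8000030517578], [185.10000610351562, 255.10000610351562]]
861 [[182.6999969482422, 156.39999389648438], [209.8000030517578, 151.89999389648438], [216.10000610351562, 189.89999389648438], [188.89999389648438, 194.39999389648438]]
304 [[124.5999984741211, 149.60000610351562], [140.89999389648438, 149.60000610351562], [140.89999389648438, 170.89999389648438], [124.5999984741211, 170.89999389648438]]
180 gggggggggggggggggggggggggg.kkkkkkkkkkkkkkkkkkkkkkkkkkgggggggggggggwWWWWWWWWWWWWWWWWWWWWwww
182 ggggggggggggggggggggggggg...kkkkkkkkkkkkkkkkkkkkkkkkkkgggggggggggggwWWWWWWWWWWWWWWWWWWWWww
184 ggggg
[... 2425 characters left out ...]
WWWwggkkkkkkkkgggg.RRRRRRRRRRRRRRRk
236 ..................kggggYYYYYYYYYYYk....ggwwwWWWWWwwwwwwwWWWWWwwggkkgggg.RRRRRRRRRRRRRRRR.k
238 ...................kggkgYYYYYYYYYYYYY.k.kwwWWwwWwWwWWwwwwwwWWWWWWwggg.RRRRRRRRRRRRRRRRkk..
240 ....................kggkkkYYYYYYYYYYYYYYYkkgwwwWwwwWWWwwwwwwwwwWWwggggg.RRRRRRRRRRRkwwWWwW
242 .....................kggggggkkYYYYYYYYYYYYY.kkgwwwWwWWwWwwwwwwwggggggggk.RRRRRRRRkWWwwggwW
244 ......................gggggkg...k.YYYYYYYYYYYYYkkkgwwWWwWwwWwwgkkggggggg.RRRRRRRgwWwk.gWWW
246 .......................gggggkgkkgggk.YYYYYYYYYYYYY.kkkwwwWwwwwwk.kggggggg.RRR.g.kwWwggWWWW
248 ........................kgggkkggggggggg.YYYYYYYYYYYYY.kkkwwwwwwwk.gggggggk.kk....kgwwwwwww
```

The hook lip's corner in the scene view is at (142,209) as predicted, beyond the rail. I lower it, watching the force.

{"method": "jog_arm", "body": {"motion": [{"tx": 0, "ty": 0, "tz": 0.007, "ax": 0, "ay": 0, "az": 0, "grip": -1}, {"tx": 0, "ty": 0, "tz": 0.014, "ax": 0, "ay": 0, "az": 0, "grip": -1}, {"tx": 0, "ty": 0, "tz": 0.02, "ax": 0, "ay": 0, "az": 0, "grip": -1}, {"tx": 0, "ty": 0, "tz": 0.024, "ax": 0, "ay": 0, "az": 0, "grip": -1}, {"tx": 0, "ty": 0, "tz": 0.024, "ax": 0, "ay": 0, "az": 0, "grip": -1}]}}

```text
clock: 49.22
ee_pos: [0.5677, -0.3088, 0.1948]
tool_rot: [-1.009, -2.974, -0.0]
force: [-0.1, -0.6, -2.1]
gripper_width: 0.0291
gripper_force: 70.1
```

{"method": "jog_arm", "body": {"motion": [{"tx": -0.003, "ty": 0, "tz": 0, "ax": 0, "ay": 0, "az": 0, "grip": -1}, {"tx": -0.005, "ty": 0, "tz": 0, "ax": 0, "ay": 0, "az": 0, "grip": -1}, {"tx": -0.005, "ty": 0, "tz": 0, "ax": 0, "ay": 0, "az": 0, "grip": -1}]}}

```text
clock: 49.6
ee_pos: [0.572, -0.3121, 0.1955]
tool_rot: [1.009, 2.975, -0.0]
force: [0.3, -0.0, -2.6]
gripper_width: 0.0292
gripper_force: 70.1
```

{"method": "jog_arm", "body": {"motion": [{"tx": 0, "ty": 0, "tz": 0.002, "ax": 0, "ay": 0, "az": 0, "grip": -1}, {"tx": 0, "ty": 0, "tz": 0.005, "ax": 0, "ay": 0, "az": 0, "grip": -1}, {"tx": 0, "ty": 0, "tz": 0.007, "ax": 0, "ay": 0, "az": 0, "grip": -1}, {"tx": 0, "ty": 0, "tz": 0.007, "ax": 0, "ay": 0, "az": 0, "grip": -1}]}}

```text
clock: 50.1
ee_pos: [0.5717, -0.3118, 0.1879]
tool_rot: [-1.009, -2.974, -0.0]
force: [0.3, -0.3, -2.3]
gripper_width: 0.0292
gripper_force: 70.1
```

{"method": "jog_arm", "body": {"motion": [{"tx": 0, "ty": 0, "tz": 0.002, "ax": 0, "ay": 0, "az": 0, "grip": -1}, {"tx": 0, "ty": 0, "tz": 0.003, "ax": 0, "ay": 0, "az": 0, "grip": -1}, {"tx": 0, "ty": 0, "tz": 0.003, "ax": 0, "ay": 0, "az": 0, "grip": -1}]}}

```text
clock: 50.48
ee_pos: [0.5719, -0.312, 0.1859]
tool_rot: [1.009, 2.974, -0.0]
force: [-0.7, 1.7, -1.0]
gripper_width: 0.0292
gripper_force: 70.5
```

{"method": "jog_arm", "body": {"motion": [{"tx": 0, "ty": 0, "tz": 0.001, "ax": 0, "ay": 0, "az": 0, "grip": -1}, {"tx": 0, "ty": 0, "tz": 0.002, "ax": 0, "ay": 0, "az": 0, "grip": -1}, {"tx": 0, "ty": 0, "tz": 0.002, "ax": 0, "ay": 0, "az": 0, "grip": -1}]}}

```text
clock: 50.85
ee_pos: [0.5719, -0.312, 0.1856]
tool_rot: [1.009, 2.973, -0.001]
force: [-3.1, 3.2, 6.3]
gripper_width: 0.0291
gripper_force: 71.3
```

Contact comes at the predicted height, so the hook bears on the rail. I relieve it slightly, release and retreat upward.

{"method": "jog_arm", "body": {"motion": [{"tx": 0, "ty": 0, "tz": -0.002, "ax": 0, "ay": 0, "az": 0, "grip": -1}, {"tx": 0, "ty": 0, "tz": -0.002, "ax": 0, "ay": 0, "az": 0, "grip": -0.1}, {"tx": 0, "ty": 0, "tz": -0.002, "ax": 0, "ay": 0, "az": 0, "grip": 0.1}, {"tx": 0, "ty": 0, "tz": -0.002, "ax": 0, "ay": 0, "az": 0, "grip": 0.1}, {"tx": 0, "ty": 0, "tz": -0.002, "ax": 0, "ay": 0, "az": 0, "grip": 0.1}]}}

```text
clock: 51.48
ee_pos: [0.5718, -0.3119, 0.1852]
tool_rot: [-1.009, -2.975, -0.0]
force: [0.1, -0.1, 0.3]
gripper_width: 0.0472
gripper_force: 0.0
```

{"method": "jog_arm", "body": {"motion": [{"tx": 0, "ty": 0, "tz": -0.02, "ax": 0, "ay": 0, "az": 0, "grip": 0.1}, {"tx": 0, "ty": 0, "tz": -0.05, "ax": 0, "ay": 0, "az": 0, "grip": 0.1}, {"tx": 0.03, "ty": 0, "tz": -0.1, "ax": 0, "ay": 0, "az": 0, "grip": 0.1}, {"tx": 0.08, "ty": 0, "tz": -0.13, "ax": 0, "ay": 0, "az": 0, "grip": 0.1}, {"tx": 0.13, "ty": 0.02, "tz": -0.15, "ax": 0, "ay": 0, "az": 0, "grip": 0.1}]}}

```text
clock: 52.1
ee_pos: [0.4796, -0.2167, 0.3394]
tool_rot: [1.011, 2.97, -0.001]
force: [1.4, 0.4, 0.3]
gripper_width: 0.0468
gripper_force: 0.0
```

```bash
python3 - <<'E'
from h import *
for i in range(3):sc=env.camera('scene')
t=env.camera('top');c=env.camera('wrist');s=env.read_state();print(s['ee_pos'],s['force'],s['clock'])
n=np.array([.7934,-.6088]);m=np.array([.6088,.7934])
print('tray',[(int(a),b.mean(0).round(1),rect(t,b,.091)) for a,b in blobs(t,(0,150,90),(8,255,255),amin=60,box=(395,140,470,270))])
print('hook',[(int(a),rect(t,b,.181),(rect(t,b,.181)[0]@n).round(4)) for a,b in blobs(t,(0,0,185),(180,40,255),amin=30,box=(395,140,470,232))])
print('expected hook top perp',.6892+.006,'tray perp',.6892-.045)
print('w tray',[(int(a),rect(c,b,.091),(rect(c,b,.091)[0]@n).round(4)) for a,b in blobs(c,(0,150,70),(8,255,255),amin=400)])
print('w hook',[(int(a),rect(c,b,.181),(rect(c,b,.181)[0]@n).round(4)) for a,b in blobs(c,(0,0,175),(180,40,255),amin=400)])
g=proj(sc,[[*(.6892+.021)*n+.1004*m+k*.04*m,.181-dz] for dz in(0,.03) for k in(-1,1)]);print('pred lip',g.round(1).tolist())
g2=cv2.cvtColor(sc['color'],cv2.COLOR_RGB2HSV)[190:270:2,125:215]
for i,r in enumerate(g2): print(190+2*i,''.join('W' if p[1]<45 and p[2]>185 else 'w' if p[1]<45 and p[2]>140 else 'g' if p[1]<60 and p[2]>60 else 'R' if p[0]<8 and p[1]>140 else 'Y' if 18<p[0]<36 and p[1]>120 else '.' if p[1]>100 else 'k' for p in r))
print('bats',[rect(t,b,.062) for a,b in blobs(t,(0,0,110),(180,60,200),amin=80,box=(250,150,340,250))])
print('bar',[rect(t,q,.048) for a,q in blobs(t,(0,150,120),(8,255,255),amin=40,box=(250,170,335,225))])
E
```

```text
[ 0.48095419 -0.21701494  0.33650774] [ 0.06929066 -0.16859162  0.13220587] 52.35
tray []
hook [(176, (array([ 0.4519, -0.3241]), array([0.0792, 0.0254]), np.float64(148.9)), np.float64(0.5558)), (66, (array([ 0.5357, -0.2852]), array([0.063 , 0.0154]), np.float64(62.2)), np.float64(0.5987)), (293, (array([ 0.5569, -0.395 ]), array([0.1333, 0.0274]), np.float64(149.7)), np.float64(0.6823)), (1414, (array([ 0.5928, -0.327 ]), array([0.1254, 0.1249]), np.float64(60.8)), np.float64(0.6694)), (277, (array([ 0.6294, -0.2581]), array([0.1329, 0.0245]), np.float64(151.3)), np.float64(0.6565))]
expected hook top perp 0.6952 tray perp 0.6442
w tray [(640, (array([ 0.605 , -0.2929]), array([0.0416, 0.0403]), np.float64(142.3)), np.float64(0.6583)), (1963, (array([ 0.5662, -0.3072]), array([0.1079, 0.0859]), np.float64(52.5)), np.float64(0.6362)), (1688, (array([0.5348, 0.0526]), array([0.1211, 0.0218]), np.float64(98.3)), np.float64(0.3923))]
w hook [(4026, (array([ 0.6034, -0.3065]), array([0.1197, 0.0893]), np.float64(52.5)), np.float64(0.6653)), (1359, (array([ 0.5046, -0.1982]), array([0.0
[... 4450 characters left out ...]
.kggggggggggggggggggggggggggggggggggggggggggggggggggggggk.YYYYY.gggggggk..........
266 ......kgggggggggggggggggggggggggggggggggggggggggggggggggggggggggggggkYYYkggggggggk........
268 .....kgggggggggggggggggggggggggggggggggggggggggggggggggggggggggggggggggggggggggggggggk....
bats [(array([0.4796, 0.1989]), array([0.0907, 0.041 ]), np.float64(7.9)), (array([0.492 , 0.1223]), array([0.0908, 0.0366]), np.float64(9.1)), (array([0.4762, 0.1138]), array([0.2354, 0.1092]), np.float64(99.1)), (array([0.5041, 0.0478]), array([0.0908, 0.036 ]), np.float64(8.9)), (array([0.6269, 0.1406]), array([0.241 , 0.0455]), np.float64(99.2))]
bar [(array([0.5439, 0.1277]), array([0.2199, 0.0165]), np.float64(99.0))]
```

The caddy hangs on the rail: its lip corner in the scene view is where predicted, the tray is off the bench, and its yaw matches the rail. The batteries and bar haven't moved, so I'm handing in.

```bash
python3 -c "
from plant import env
print(env.sign_off())"
```

```text
the job is handed in; nothing more can be done
None
```

The job is handed in at about 52 s: three batteries clamped in the cradle, crank turned to its stop, handle folded flat, and caddy hung on the rail. I viewed 18 pictures, over the limit of 14, and the hand-in returned no verdict.

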